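# Dry-fit a small portal frame on its base plate before welding

### The job

Dry-fit the little portal frame on the grey base plate: stand the black pipe stub upright in the middle of the yellow round seat, stand the bare steel square tube stub upright in the middle of the green square seat with its sides square to the seat, and stand the copper chill block as it stands now (on the same face) on the base plate midway between the two seats. Then lay the long red flat bar level across the tops of both posts, centred and in line with them, and last stand the blue round boss on the bar, at the middle of its length. Let go of everything, and leave the wrench and the orange tin where they lie.

Things in the scene. Friction and masses are not known exactly. Their poses are not given: they have to be found in the camera images.
- bedplate: Grey painted steel base plate, fixed to the table, 100 x 250 x 10 mm thick. Origin: centre of its underside (on the table). Its y axis runs along its length, on which the two seats lie 70 mm either side of the centre; z up. Which seat is on which side changes from start to start. Its centre, on the 10 mm high upper face, is the place of the chill block.
- round_seat: Yellow round disc, diameter 60 mm, 6 mm thick, fixed on the base plate. Origin: centre of its underside, 10 mm above the table; its top is 16 mm above the table. Place of the black pipe stub.
- square_seat: Green square plate, 54 x 54 mm, 6 mm thick, fixed on the base plate, its sides parallel to its x and y axes and to those of the base plate. Origin: centre of its underside, 10 mm above the table; its top is 16 mm above the table. Place of the square tube stub.
- pipe_mid (a point): Black pipe stub, loose, standing upright and open at both ends: outside diameter 45 mm, bore 36 mm, height 60 mm, about 0.24 kg. Point: its centre, on its axis, 30 mm above its foot; z along the axis, up.
- tube_mid (a point): Bare bright-steel (light grey) square tube stub, loose, standing upright and open at both ends: 40 x 40 mm outside, wall 4 mm, height 60 mm, about 0.22 kg. Point: its centre, 30 mm above its foot; x and y square to its sides, z up.
- chill_mid (a point): Copper chill block, loose, solid: 30 mm (its x) by 44 mm (its y) by 36 mm high, about 0.42 kg. Point: its centre, 18 mm above its foot; z up.
- bar_mid (a point): Red flat bar, loose, lying flat on the table off to the left or right side: 200 mm long (its x), 36 mm wide (its y), 10 mm thick, about 0.54 kg. Point: its centre, 5 mm above its underside; z up.
- boss_mid (a point): Blue round boss, loose, solid, standing upright: diameter 36 mm, height 30 mm, about 0.24 kg. Point: its centre, 15 mm above its foot; z along its axis, up.
- wrench: Steel wrench, loose, lying flat on the side opposite to the red bar, 190 mm long along its x. Origin: middle of its underside. To be left alone.
- tin: Orange round tin with a white lid, loose, diameter 44 mm, 44 mm high, standing in the row with the small parts. Origin: centre of its underside. To be left alone.
There are look-alikes about, which are no part of the job. Leave any pink or turquoise look-alike of the part that bears pipe_mid alone.

How it is judged (in metres and radians):
At the end, for the whole second after the job is handed in: Upright on their seats within 10 mm: pipe; tube (square within 14 deg). Chill block on the plate within 12 mm of its centre. Bar level on both posts, within 15 mm of the plate centre and 8 deg of its length. Boss upright on the bar within 12 mm of its middle. All at rest (horizontal distance between pipe_mid and round_seat below 0.01 m and z of pipe_mid in the frame of round_seat between 0.031 and 0.041 m and angle between each of pipe_mid, tube_mid, chill_mid, boss_mid's own z axis and vertical below 0.1 rad and horizontal distance between tube_mid and square_seat below 0.01 m and z of tube_mid in the frame of square_seat between 0.031 and 0.041 m and (angle between the x axis of tube_mid and the x axis of square_seat, either way round below 0.25 rad or angle between the x axis of tube_mid and the y axis of square_seat, either way round below 0.25 rad) and horizontal distance between chill_mid and bedplate below 0.012 m and z of chill_mid in the frame of bedplate between 0.023 and 0.033 m and horizontal distance between bar_mid and bedplate below 0.015 m and z of bar_mid in the frame of bedplate between 0.077 and 0.085 m and angle between bar_mid's own z axis and vertical below 0.08 rad and angle between the x axis of bar_mid and the y axis of bedplate, either way round below 0.14 rad and horizontal distance between boss_mid and bar_mid below 0.012 m and z of boss_mid in the frame of bedplate between 0.096 and 0.106 m and linear speed of each of pipe, tube, chill, bar, boss below 0.02 m/s and angular speed of each of pipe, tube, chill, bar, boss below 0.2 rad/s); the robot touches nothing.
It fails at once if the wrench is shifted by more than 30 mm (distance of wrench from where it was at the start of the episode above 0.03 m).
It fails at once if the tin is shifted by more than 30 mm (distance of tin from where it was at the start of the episode above 0.03 m).
It also fails if it takes over 128 s, if anything falls off the work surface, if the arm or the gripper's body presses on something with over 40 N, if the wrist force passes 120 N, or if a joint passes its speed limit or range.

### The arm

A 6-joint arm with a two-finger parallel gripper is mounted at the origin on the work surface. World frame = base frame: x ahead of the robot, y to its left, z up, the work surface at z = 0. Lengths are in mm, angles in rad, forces in N, time in s.
With the tool pointing down it reaches from about 400 to 925 mm from the base axis. Payload 12.5 kg.
Tool frame: the origin (TCP) lies at the very end of the fingers, on their centre line; the grasp point (between the pads) lies 19 mm behind it; z points along the fingers, y is the direction in which the jaws open and shut (so a half turn about z gives the same grasp; the last joint's range is limited). The gripper opens to 95 mm and grips with 3 to 60 N. Pads are 20 mm wide; open, the fingers measure 119 mm over their backs; the gripper's body (75 mm by 180 mm) begins 59 mm behind the grasp point.
Start: joints at [1.201, 0.491, 1.559, -0, 1.092, -0.106], TCP at [162.952, 603.402, 214.661] pointing down, gripper open.
Joint ranges: [-3.1, 3.1], [-0.84, 2.19], [0.05, 2.79], [-1.13, 4.28], [0.06, 2.93], [-2.69, 2.69]. Speed limits (rad/s): [2.22, 2.22, 2.79, 3.14, 3.14, 3.14].

### API

Orientations are given as [roll, pitch, yaw] about the fixed x, y, z axes, in that order (R = Rz(yaw) Ry(pitch) Rx(roll)).
In Python, from cell import env gives the robot as it stands. The module is installed in compiled form; this text tells all that it offers.
- The arm moves only by the tool arm_command, never from a script. Its argument "deltas" is a list that holds one entry, the list of rows, each a list of 5 numbers: the closure, from 0 (fully open) to 1 (shut), then the shift along the world's x, y, z as a fraction of full scale, then the turn about the world's z as a fraction of full scale. In form: [[[grip, dx, dy, dz, twist], ...]]. A call has 1 to 12 rows; each row shifts and turns the pose as measured when the row begins; what a row does not reach is not made up. Full scale, the value 1, is 100 mm for a shift and pi/4 rad for a turn. A row lasts 1/12 s, in which the tool goes at most 41.7 mm and 7.16 degrees, less where a joint would pass 70% of its speed; a pose out of reach is approached as far as the arm can. A call with a number of a shift or a turn outside -1 to 1 is refused whole. A call with a gripper value outside its range is refused whole. The fingers move at their own pace and stop on an object; the grip force is fixed at half the most. Time passes only in rows, so rows that do not move let the fingers close. It gives the time, the measured TCP pose, the force and the opening at its end, in the units of the state.
- env.state(): the state, without advancing time (a new reading comes with each control period).
- env.read_camera(name): name is "scene" or "top"; returns a dict with "frame" (480x640x3 uint8, red, green, blue), "fx", "fy", "cx", "cy" (pixels), "k1" (the pictures are not rectified: a ray, as slopes to the right and down, at radius r is drawn at 1 + k1 r^2 times it, then the intrinsics apply), "R" (3x3) and "t" (3): a world point X has camera coordinates R X + t. Camera axes: x right, y down, z forward; pixel columns grow to the right and rows downward; lengths in mm; the calibration is good to about 2 mm. A picture is of the moment at which its call begins. There is no depth.
- env.job_done(): hands the job in, once; it reports no verdict.
The state is a dict: "t": time; "joints": joint angles; "qvel": joint speeds; "tau": joint torques, N m; "eef_pos": TCP position; "tcp_rot": TCP orientation; "ft_force": force on the tool from outside, world axes, zero at the start; "moment": the same for the moment, N m; "opening": opening from 0.0 (shut) to 1.0 (fully open).
Only numpy, scipy, OpenCV 4.12 (cv2) and the standard library are available. Lean on these libraries where they do the work, as an engineer would, in place of code of your own. Each camera call takes 0.05 s, during which the arm holds its last target.

## Working session

There is one attempt and no reset: what is moved stays moved. The work goes in short steps, Python scripts to look and compute and a tool call to move; the robot and the scene stay as the last step left them, time stands still between calls to the robot, and variables do not carry over. Pictures are saved under pics/ and viewed, and the job is handed in when it is done.

Besides the shell and the picture viewer there is one more tool, called after "Request:" by a JSON object that holds its "op" and its "data", one argument or row to a line. arm_command: Moves the arm, as the interface text tells. Its arguments: {"type":"object","properties":{"deltas":{"type":"array","items":{"type":"array","items":{"type":"array","items":{"type":"number","minimum":-1,"maximum":1}}}}},"required":["deltas"]}

```bash
mkdir -p pics; cat > h.py <<'E'
import numpy as np, cv2, sys
from cell import env
def cam(n): return env.read_camera(n)
def save(c,name): cv2.imwrite('pics/'+name,cv2.cvtColor(c['frame'],cv2.COLOR_RGB2BGR))
def ray(c,u,v):
    K=np.array([[c['fx'],0,c['cx']],[0,c['fy'],c['cy']],[0,0,1.]])
    p=np.array([(u-c['cx'])/c['fx'],(v-c['cy'])/c['fy']]); q=p.copy()
    for _ in range(30): q=p/(1+c['k1']*(q@q))
    R=np.array(c['R']);t=np.array(c['t'])
    return -R.T@t, R.T@np.array([q[0],q[1],1])
def onz(c,u,v,z):
    o,d=ray(c,u,v); return o+d*(z-o[2])/d[2]
def proj(c,X):
    x=np.array(c['R'])@np.array(X,float)+np.array(c['t']); p=x[:2]/x[2]; p=p*(1+c['k1']*(p@p))
    return p[0]*c['fx']+c['cx'],p[1]*c['fy']+c['cy']
E
python3 - <<'E'
from h import *
for n in('top','scene'):
    c=cam(n); save(c,n+'0.png'); o,d=ray(c,c['cx'],c['cy']); print(n,o,d,c['fx'],c['k1'])
print(env.state())
E
```

```text
top [335.25372901   7.13218723 824.36994374] [ 0.23092149 -0.03179152 -0.97245286] 489.8363088034536 -0.09666697599577173
scene [1128.72722328   70.4459082   847.04173464] [-0.61609446 -0.07016412 -0.78454102] 594.5647302395462 -0.028558442018530344
{'t': 0.1, 'joints': array([ 1.20135884e+00,  4.91475186e-01,  1.55935332e+00,  9.96718461e-06,
        1.09173037e+00, -1.05597245e-01]), 'qvel': array([ 9.75637922e-04, -9.58038752e-04, -2.13386345e-03,  2.39223444e-04,
       -1.35779826e-03, -6.83277811e-05]), 'tau': array([ 3.17433653e-03, -6.13623905e+01, -2.58603877e+01,  6.94504939e-02,
        4.70300729e-02, -2.81527105e-05]), 'eef_pos': array([162.89301924, 603.18638771, 214.14728018]), 'tcp_rot': array([-3.14063275e+00, -1.10632190e-04,  2.87774776e+00]), 'ft_force': array([ 0.22392951,  0.27200229, -0.02456085]), 'moment': array([-0.03832429,  0.00275661, -0.0391877 ]), 'opening': 1.0026792470945085}
```

View pics/top0.png

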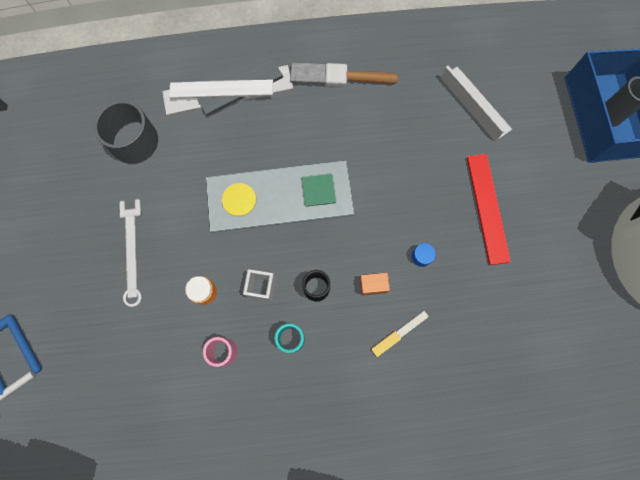

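View pics/scene0.png

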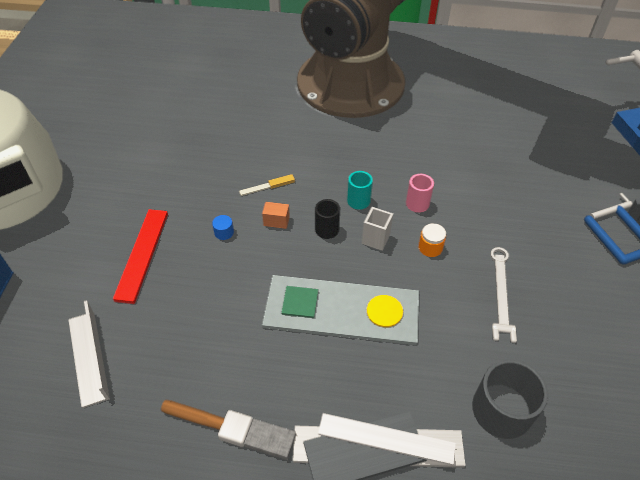

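```bash
cat > m.py <<'E'
from h import *
H={'yellow':((22,150,120),(35,255,255),16),'green':((60,80,40),(90,255,200),16),'copper':((5,120,100),(16,255,255),36),'red':((0,200,120),(3,255,255),10),'blue':((105,180,100),(115,255,255),30)}
def masks(c,k):
    hsv=cv2.cvtColor(c['frame'],cv2.COLOR_RGB2HSV); return cv2.inRange(hsv,H[k][0],H[k][1])
def blobs(mask,amin=80):
    cs,_=cv2.findContours(mask,cv2.RETR_EXTERNAL,cv2.CHAIN_APPROX_NONE)
    return sorted([k for k in cs if cv2.contourArea(k)>amin],key=cv2.contourArea)[::-1]
def world(c,k,z): return np.array([onz(c,p[0][0],p[0][1],z)[:2] for p in k],np.float32)
E
python3 - <<'E'
from m import *
for n in('top','scene'):
    c=cam(n)
    for k in H:
        for b in blobs(masks(c,k))[:3]:
            w=world(c,b,H[k][2]); r=cv2.minAreaRect(w); x,y,ww,hh=cv2.boundingRect(b)
            print(n,k,(x+ww//2,y+hh//2),cv2.contourArea(b),np.round(r[0],1),np.round(r[1],1),round(r[2],1))
c=cam('top'); hsv=cv2.cvtColor(c['frame'],cv2.COLOR_RGB2HSV)
cv2.imwrite('pics/crop1.png',cv2.cvtColor(cv2.resize(c['frame'][230:380,180:440],None,fx=3,fy=3,interpolation=cv2.INTER_CUBIC),cv2.COLOR_RGB2BGR))
E
```

```text
top yellow (239, 200) 758.0 [610.4 114.7] [54.1 56.6] 85.0
top green (319, 190) 788.0 [611.2 -25. ] [52.  51.8] 0.4
top green (289, 338) 682.0 [366.4  52.5] [48.8 46.5] 83.3
top copper (372, 77) 377.0 [ 808.9 -146. ] [89.6 19.1] 79.9
top copper (207, 291) 91.5 [451.9 172.7] [23.8 42.5] 68.0
scene yellow (385, 311) 861.5 [608.5 115.3] [59.4 57.2] 4.5
scene green (300, 302) 857.5 [609.4 -24.7] [55.  53.2] 0.4
scene green (360, 190) 789.5 [345.7  51.5] [100.4  46.9] 3.1
scene green (410, 12) 720.5 [-306.3  126. ] [ 96.3 119.7] 85.7
scene copper (192, 414) 717.5 [ 827.9 -146.1] [92.3 18.5] 80.1
scene copper (275, 215) 557.0 [446.1 -92.8] [48.8 57. ] 88.5
scene copper (432, 244) 296.0 [478.8 184.9] [43.7 50.9] 79.2
scene red (140, 256) 1767.0 [ 543.8 -316.3] [202.3  36.1] 0.4
scene blue (223, 227) 364.5 [ 482.  -182.4] [56.7 32.8] 18.0
```

View pics/crop1.png

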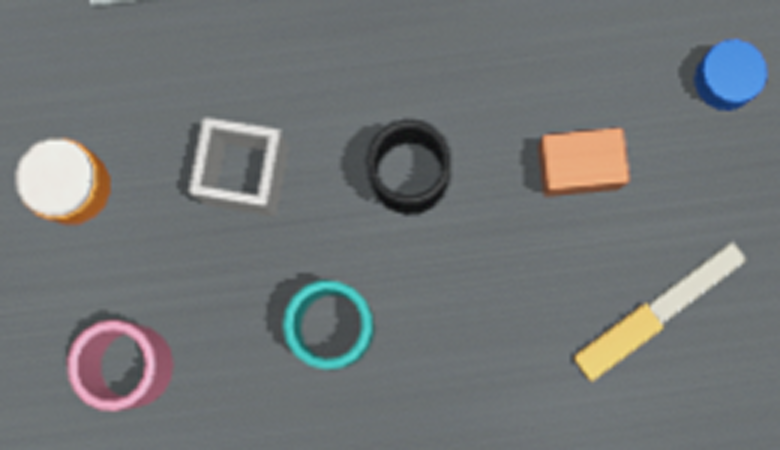

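The crop shows white-lidded orange tin (~(200,290) in the full image), square tube (258,284), black pipe (317,285), copper block (375,283), boss (425,254). There are three stubs: black (317,285), turquoise (289,338) and pink (219,352). The black one fits the description; the other two are the look-alikes named to be left alone. The big dark cylinder at (124,130) is far too large.

```bash
python3 - <<'E'
from m import *
c=cam('top'); hsv=cv2.cvtColor(c['frame'],cv2.COLOR_RGB2HSV)
for n,(u,v) in dict(cop=(375,282),copside=(375,292),red=(488,210),blue=(424,251),blueside=(424,263),tube=(262,271),tubef=(250,275),pipe=(317,271),table=(340,320),tin=(199,289),plate=(220,220)).items(): print(n,hsv[v,u])
H2={'copper':((3,90,205),(16,255,255),36),'copall':((3,90,60),(16,255,255),36),'red':((0,200,100),(3,255,255),10),'blue':((100,150,215),(118,255,255),30),'black':((0,0,0),(180,255,52),60),'tube':((0,0,185),(180,45,255),60),'plate':((70,12,120),(110,60,200),10)}
roi={'copper':(355,400,268,300),'copall':(355,400,268,300),'red':(450,530,140,280),'blue':(405,445,238,272),'black':(296,336,265,306),'tube':(238,280,262,304),'plate':(195,365,150,240)}
for k in H2:
    a,b,c0,d=roi[k]; m=np.zeros(hsv.shape[:2],np.uint8); m[c0:d,a:b]=cv2.inRange(hsv,H2[k][0],H2[k][1])[c0:d,a:b]
    for bl in blobs(m,40)[:2]:
        w=world(c,bl,H2[k][2]); r=cv2.minAreaRect(w); x,y,ww,hh=cv2.boundingRect(bl)
        print(k,(x+ww/2,y+hh/2),cv2.contourArea(bl),np.round(r[0],1),np.round(r[1],1),round(r[2],1))
E
```

```text
cop [ 13 117 233]
copside [ 11 139 139]
red [  1 176 233]
blue [106 162 224]
blueside [107 168 212]
tube [ 75   3 154]
tubef [ 38   8 133]
pipe [100  11  72]
table [ 94  16 115]
tin [ 23   9 235]
plate [ 90  13 181]
copper (375.0, 283.0) 417.5 [436.3 -96.2] [42.3 28.7] 88.4
copall (375.0, 284.0) 528.5 [434.7 -94.9] [46.7 33.1] 88.7
blue (425.0, 253.5) 279.5 [ 475.3 -186.6] [32.7 32.2] 19.1
black (316.0, 280.0) 112.5 [449.6  -0.8] [39.6 23.1] 85.5
black (316.0, 295.0) 66.5 [424.7   2.5] [39.4 16.1] 78.3
tube (258.5, 284.0) 591.0 [453.7  89.6] [39.7 40.1] 74.4
plate (285.0, 196.0) 7880.5 [612.3  32. ] [103.  279.1] 0.3
```

```bash
python3 - <<'E'
from m import *
c=cam('top'); hsv=cv2.cvtColor(c['frame'],cv2.COLOR_RGB2HSV)
def rep(c,k,bl,z):
    w=world(c,bl,z); r=cv2.minAreaRect(w); p=cv2.boxPoints(r); e=max([p[1]-p[0],p[2]-p[1]],key=np.linalg.norm)
    print(k,np.round(r[0],1),np.round(r[1],1),'long dir',np.degrees(np.arctan2(e[1],e[0])))
rep(c,'redtop',blobs(cv2.inRange(hsv,(0,130,100),(5,255,255)))[0],10)
s=cam('scene');h2=cv2.cvtColor(s['frame'],cv2.COLOR_RGB2HSV)
rep(s,'redsc',blobs(cv2.inRange(h2,(0,200,120),(3,255,255)))[0],10)
m=np.zeros((480,640),np.uint8);m[265:306,296:340]=cv2.inRange(hsv[265:306,296:340],(0,0,0),(180,255,82))
cv2.imwrite('pics/pm.png',np.hstack([cv2.resize(m[260:310,290:345],None,fx=7,fy=7,interpolation=0)[:,:,None].repeat(3,2),cv2.resize(cv2.cvtColor(np.clip(c['frame'][260:310,290:345].astype(int)*2,0,255).astype(np.uint8),cv2.COLOR_RGB2BGR),None,fx=7,fy=7,interpolation=2)]))
# expected: pixel size of 45 mm ring
b=cv2.inRange(h2,(0,0,0),(180,255,60))[190:245,305:350]
cv2.imwrite('pics/ps.png',np.hstack([cv2.resize(b,None,fx=7,fy=7,interpolation=0)[:,:,None].repeat(3,2),cv2.resize(cv2.cvtColor(np.clip(s['frame'][190:245,305:350].astype(int)*2,0,255).astype(np.uint8),cv2.COLOR_RGB2BGR),None,fx=7,fy=7,interpolation=2)]))
E
```

```text
redtop [ 546.  -316.9] [200.7  38.3] long dir 0.4110949
redsc [ 543.9 -316.4] [202.5  36. ] long dir 0.3871002
```

View pics/pm.png

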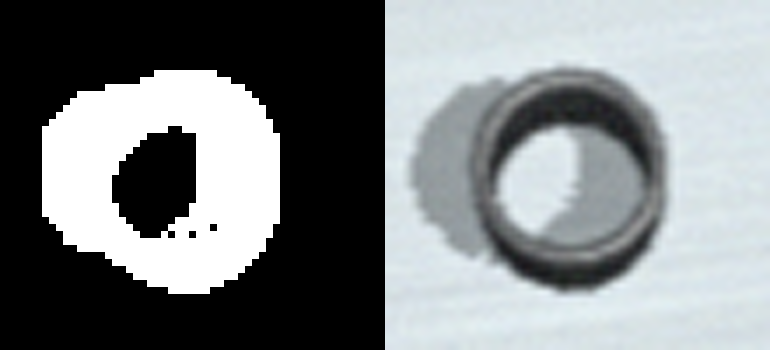

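View pics/ps.png

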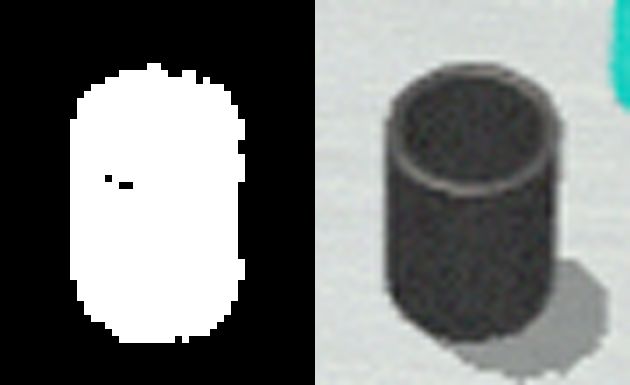

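```bash
python3 - <<'E'
from m import *
c=cam('top');s=cam('scene')
print('pipe',onz(c,316.1,283.2,60),onz(s,327.1,207.8,60))
# boss scene crop, copper, tube top
for n,(a,b,x,y) in dict(boss=(205,245,210,245),tube=(355,400,200,255),cop=(255,295,195,235)).items():
    cv2.imwrite(f'pics/s_{n}.png',cv2.resize(cv2.cvtColor(s['frame'][x:y,a:b],cv2.COLOR_RGB2BGR),None,fx=8,fy=8,interpolation=2))
im=[cv2.resize(cv2.imread(f'pics/s_{n}.png'),(266,300)) for n in('boss','tube','cop')]
cv2.imwrite('pics/sc3.png',np.hstack(im))
E
```

```text
pipe [443.10985379  -1.25694628  60.        ] [ 4.38898430e+02 -3.18150961e-01  6.00000000e+01]
```

View pics/sc3.png

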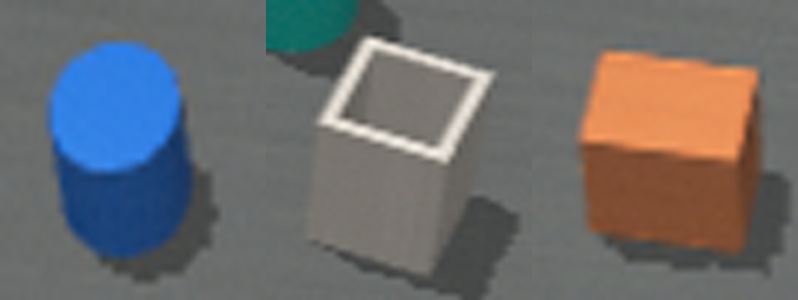

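Black pipe: ring centre is at pixel (316,283) in top and (327,208) in scene, giving x≈441, y≈-1. The two views differ by about 2–4 mm in x and agree in y. I'll keep the jaws along x so they centre the parts in that axis. First the chill block, at about (435,-95.5).

Request:
{"op": "arm_command", "data": {
  "deltas": [
    [[0,0.2,-0.3,0,-0.14],[0,0.2,-0.3,0,-0.14],[0,0.2,-0.3,0,-0.14],[0,0.2,-0.3,0,-0.14],[0,0.2,-0.3,0,-0.14],[0,0.2,-0.3,0,-0.14],[0,0.2,-0.3,0,-0.14],[0,0.2,-0.3,0,-0.14],[0,0.2,-0.3,0,-0.14],[0,0.2,-0.3,0,-0.14],[0,0.2,-0.3,0,-0.14],[0,0.2,-0.3,0,-0.14]]
  ]
}}

```text
t: 1.5
eef_pos: [406.3, 231.2, 215.0]
tcp_rot: [3.137, -0.002, 1.509]
ft_force: [0.2, 2.0, 0.4]
opening: 0.998
```

Request:
{"op": "arm_command", "data": {
  "deltas": [
    [[0,0.03,-0.35,0,0.02],[0,0.03,-0.35,0,0.02],[0,0.03,-0.35,0,0],[0,0.03,-0.35,0,0],[0,0.03,-0.35,0,0],[0,0.03,-0.35,0,0],[0,0.03,-0.35,0,0],[0,0.03,-0.35,0,0],[0,0.03,-0.3,-0.1,0],[0,0,-0.1,-0.2,0],[0,0,0,-0.2,0],[0,0,0,0,0]]
  ]
}}

```text
t: 2.5
eef_pos: [436.9, -111.9, 166.7]
tcp_rot: [3.124, 0.0, 1.525]
ft_force: [0.2, 0.4, -0.3]
opening: 1.0
```

Request:
{"op": "arm_command", "data": {
  "deltas": [
    [[0,-0.02,0.16,0,0.02],[0,0,0,-0.3,0],[0,0,0,-0.3,0],[0,0,0,-0.3,0],[0,0,0,-0.2,0],[0,0,0,-0.2,0],[0,0,0,0,0],[0,0,0,0,0]]
  ]
}}

```text
t: 3.17
eef_pos: [438.5, -94.3, 38.4]
tcp_rot: [3.117, 0.003, 1.543]
ft_force: [0.8, -0.3, 0.7]
opening: 0.999
```

Request:
{"op": "arm_command", "data": {
  "deltas": [
    [[0,-0.02,-0.01,-0.15,0],[0,0,0,-0.13,0],[0,0,0,0,0],[1,0,0,0,0],[1,0,0,0,0],[1,0,0,0,0],[1,0,0,0,0],[1,0,0,0,0]]
  ]
}}

```text
t: 3.83
eef_pos: [441.5, -95.7, 19.7]
tcp_rot: [3.105, 0.007, 1.546]
ft_force: [0.4, 0.2, -1.3]
opening: 0.705
```

Request:
{"op": "arm_command", "data": {
  "deltas": [
    [[0,-0.04,0,-0.1,0],[0,-0.02,0,-0.03,0],[0,0,0,0,0]]
  ]
}}

```text
t: 4.08
eef_pos: [436.1, -95.9, 7.7]
tcp_rot: [3.102, 0.008, 1.546]
ft_force: [0.0, -0.2, -0.2]
opening: 0.857
```

```bash
python3 - <<'E'
from h import *
c=cam('top');save(c,'a1.png'); s=cam('scene'); save(s,'a1s.png')
cv2.imwrite('pics/a1z.png',np.hstack([cv2.resize(cv2.imread('pics/a1.png')[180:380,280:480],(400,400)),cv2.resize(cv2.imread('pics/a1s.png')[120:320,180:380],(400,400))]))
print(env.state()['eef_pos'],env.state()['tcp_rot'])
E
```

```text
[436.467153   -96.04807584   7.99744904] [3.1017694  0.00794616 1.54590902]
```

View pics/a1z.png

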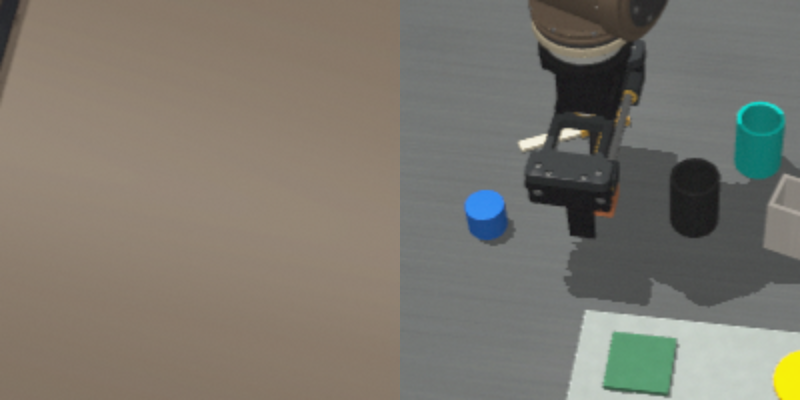

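The scene view shows the gripper over the copper block, with one finger tip at about (271,237) and copper visible to its right at about (283,222). I'll check that tip against the reported TCP.

```bash
python3 - <<'E'
from h import *
s=cam('scene')
for X in ([480,-96,8],[490,-96,8],[436,-96,8]): print(X,proj(s,X))
print(onz(s,271,237,8), onz(s,265,237,8),onz(s,278,237,8))
E
```

```text
[480, -96, 8] (np.float64(271.1110320993679), np.float64(238.61282983954158))
[490, -96, 8] (np.float64(270.1162240816535), np.float64(242.95460987521747))
[436, -96, 8] (np.float64(275.3573014159355), np.float64(220.0883124955702))
[476.37063407 -96.85854174   8.        ] [ 477.80426212 -107.57611029    8.        ] [474.69785082 -84.35340881   8.        ]
```

Request:
{"op": "arm_command", "data": {
  "deltas": [
    [[1,0,0,0,0],[1,0,0,0,0],[1,0,0,0,0],[1,0,0,0,0],[1,0,0,0,0],[1,0,0,0,0],[1,0,0,0,0],[1,0,0,0,0],[1,0,0,0,0],[1,0,0,0,0],[1,0,0,0,0],[1,0,0,0,0]]
  ]
}}

```text
t: 5.23
eef_pos: [436.8, -96.1, 8.9]
tcp_rot: [3.101, 0.008, 1.546]
ft_force: [0.4, 0.1, -0.2]
opening: 0.319
```

Request:
{"op": "arm_command", "data": {
  "deltas": [
    [[1,0,0,0.3,0.03],[1,0.1,0,0.3,0],[1,0.35,0,0.1,0],[1,0.35,0,0,0],[1,0.35,0,0,0],[1,0.35,0.2,0,0],[1,0.2,0.3,0,0],[1,0.05,0.35,0,0],[1,0,0.3,0,0],[1,0,0.2,0,0],[1,0,0,0,0],[1,0,0,0,0]]
  ]
}}

```text
t: 6.23
eef_pos: [616.0, 46.6, 77.9]
tcp_rot: [3.111, 0.005, 1.567]
ft_force: [-0.1, -0.9, -3.7]
opening: 0.314
```

Request:
{"op": "arm_command", "data": {
  "deltas": [
    [[1,-0.05,-0.02,-0.2,0],[1,-0.01,0,-0.2,0],[1,0,0,-0.1,0],[1,0,0,0,0],[1,0,0,0,0]]
  ]
}}

```text
t: 6.65
eef_pos: [609.4, 41.8, 25.9]
tcp_rot: [3.112, 0.005, 1.566]
ft_force: [1.1, -0.1, -3.9]
opening: 0.312
```

```bash
python3 - <<'E'
from h import *
s=cam('scene'); save(s,'a2s.png'); c=cam('top');save(c,'a2.png')
cv2.imwrite('pics/a2z.png',np.hstack([cv2.resize(cv2.imread('pics/a2.png')[120:280,180:380],(400,320)),cv2.resize(cv2.imread('pics/a2s.png')[220:380,240:440],(400,320))]))
print(env.state()['eef_pos'],env.state()['tcp_rot'])
E
```

```text
[609.72394299  41.9031006   26.52227053] [3.11041852 0.00478895 1.56580251]
```

View pics/a2z.png

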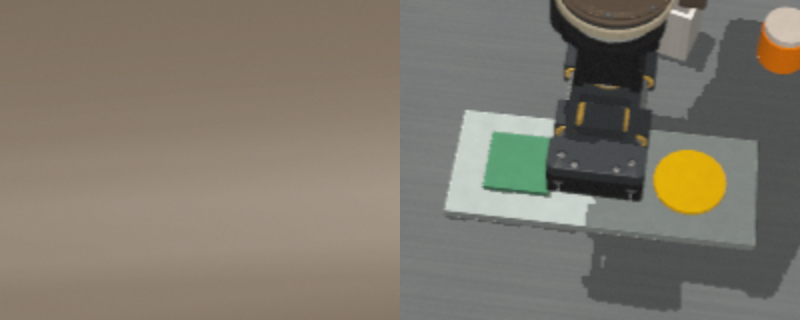

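Request:
{"op": "arm_command", "data": {
  "deltas": [
    [[1,0,0.03,-0.06,0],[1,0,0,-0.02,0],[1,0,0,0,0]]
  ]
}}

```text
t: 7.0
eef_pos: [611.0, 44.7, 20.0]
tcp_rot: [3.107, 0.005, 1.565]
ft_force: [0.8, -0.1, -3.4]
opening: 0.317
```

Request:
{"op": "arm_command", "data": {
  "deltas": [
    [[1,-0.01,0,-0.02,0],[1,0,0,0,0],[0,0,0,0,0],[0,0,0,0,0],[0,0,0,0,0],[0,0,0,0,0],[0,0,0,0,0],[0,0,0,0.2,0],[0,0,0,0.35,0],[0,0,0,0.35,0],[0,0,0,0,0]]
  ]
}}

```text
t: 7.92
eef_pos: [611.3, 45.0, 113.0]
tcp_rot: [3.104, 0.005, 1.566]
ft_force: [0.5, 0.2, 0.3]
opening: 0.89
```

Request:
{"op": "arm_command", "data": {
  "deltas": [
    [[0,-0.35,-0.1,0,0],[0,-0.35,-0.1,0,0],[0,-0.35,-0.1,0,0],[0,-0.35,-0.1,0,0],[0,-0.25,-0.06,0,0],[0,-0.08,0,0,0],[0,0,0,0,0],[0,0,0,0,0]]
  ]
}}

```text
t: 8.58
eef_pos: [432.8, -1.6, 114.3]
tcp_rot: [3.097, 0.005, 1.566]
ft_force: [1.1, 0.7, 0.5]
opening: 1.001
```

Request:
{"op": "arm_command", "data": {
  "deltas": [
    [[0,0.07,0.01,-0.3,0],[0,0,0,-0.3,0],[0,0,0,-0.2,0],[0,0,0,-0.1,0],[0,0,0,0,0],[0,0,0,0,0]]
  ]
}}

```text
t: 9.08
eef_pos: [451.2, 0.1, 20.3]
tcp_rot: [3.085, 0.007, 1.568]
ft_force: [-0.7, -0.4, 0.0]
opening: 1.002
```

Request:
{"op": "arm_command", "data": {
  "deltas": [
    [[0,-0.06,0,0,0],[0,-0.04,0,0,0],[0,0,0,0,0]]
  ]
}}

```text
t: 9.33
eef_pos: [442.6, 0.4, 21.3]
tcp_rot: [3.083, 0.007, 1.569]
ft_force: [-0.4, -0.4, -0.7]
opening: 0.999
```

```bash
python3 - <<'E'
from h import *
s=cam('scene'); save(s,'a3s.png')
cv2.imwrite('pics/a3z.png',cv2.resize(cv2.imread('pics/a3s.png')[140:380,230:450],None,fx=2.5,fy=2.5))
print(env.state()['eef_pos'],env.state()['tcp_rot'])
E
```

```text
[4.42991895e+02 3.47414802e-01 2.14492601e+01] [3.08208347 0.00709682 1.56860738]
```

View pics/a3z.png

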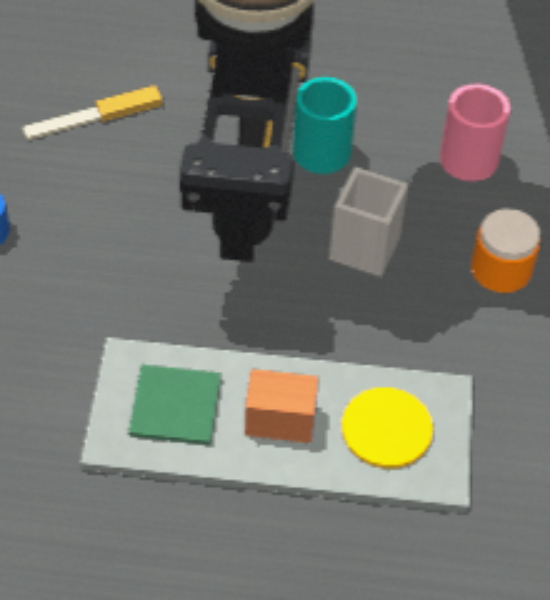

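The copper stands upright between the seats, at about (345,302). The gripper is centred on the black pipe, so I'll close.

Request:
{"op": "arm_command", "data": {
  "deltas": [
    [[1,0,-0.01,0,0],[1,0,0,0,0],[1,0,0,0,0],[1,0,0,0,0],[1,0,0,0,0],[1,0,0,0,0],[1,0,0,0,0],[1,0,0,0,0],[1,0,0,0,0]]
  ]
}}

```text
t: 10.13
eef_pos: [443.7, -1.0, 23.4]
tcp_rot: [3.079, 0.008, 1.568]
ft_force: [-1.2, -0.8, 5.8]
opening: 0.474
```

```bash
python3 - <<'E'
from m import *
s=cam('scene');h=cv2.cvtColor(s['frame'],cv2.COLOR_RGB2HSV)
m=np.zeros((480,640),np.uint8);m[270:330,320:365]=cv2.inRange(h[270:330,320:365],(3,90,205),(16,255,255))
b=blobs(m,30)[0]; w=world(s,b,46); print('cop top',cv2.minAreaRect(w))
for k in('yellow','green'): print(k,cv2.minAreaRect(world(s,blobs(masks(s,k))[0],16))[0])
print(h[300:312,345])
E
```

```text
cop top ((609.9734497070312, 45.20960998535156), (43.42544937133789, 29.352628707885742), 89.93773651123047)
yellow (608.5294189453125, 115.22639465332031)
green (609.3873901367188, -24.668087005615234)
[[ 13 151 242]
 [ 13 151 243]
 [ 13 150 243]
 [ 13 151 242]
 [ 12 154 237]
 [ 10 152 138]
 [ 10 152 139]
 [ 11 155 138]
 [ 10 154 137]
 [ 11 153 140]
 [ 11 158 136]
 [ 10 150 139]]
```

Request:
{"op": "arm_command", "data": {
  "deltas": [
    [[1,0,0,0.3,0],[1,0,0,0.3,0],[1,0.2,0,0.05,0],[1,0.3,0.1,0,0],[1,0.3,0.2,0,0],[1,0.3,0.25,0,0],[1,0.3,0.25,0,0],[1,0.15,0.2,0,0],[1,0,0.15,0,0],[1,0,0,0,0],[1,0,0,0,0],[1,0,0,0,0]]
  ]
}}

```text
t: 11.18
eef_pos: [600.9, 120.2, 87.8]
tcp_rot: [3.09, 0.006, 1.566]
ft_force: [0.2, 0.0, -3.0]
opening: 0.46
```

Request:
{"op": "arm_command", "data": {
  "deltas": [
    [[1,0.06,-0.05,-0.15,0],[1,0,0,-0.15,0],[1,0,0,-0.1,0],[1,0,0,0,0],[1,0,0,0,0]]
  ]
}}

```text
t: 11.6
eef_pos: [605.2, 111.1, 46.7]
tcp_rot: [3.092, 0.007, 1.563]
ft_force: [0.1, 0.7, -2.3]
opening: 0.465
```

```bash
python3 - <<'E'
from h import *
s=cam('scene'); save(s,'a4s.png')
cv2.imwrite('pics/a4z.png',cv2.resize(cv2.imread('pics/a4s.png')[220:380,280:460],None,fx=3.5,fy=3.5))
print(env.state()['eef_pos'],env.state()['tcp_rot'])
E
```

```text
[605.20979419 111.09158878  46.83853056] [3.09171388 0.00678263 1.56289449]
```

View pics/a4z.png

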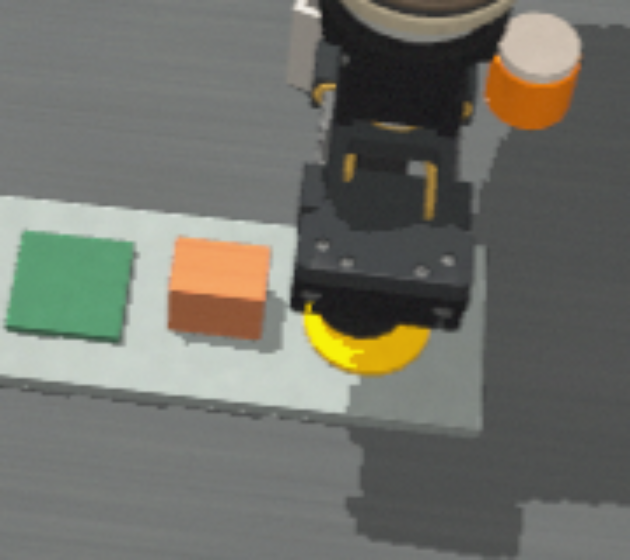

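Request:
{"op": "arm_command", "data": {
  "deltas": [
    [[1,0.04,0.04,-0.05,0],[1,0,0,-0.02,0],[1,0,0,0,0],[1,0,0,0,0]]
  ]
}}

```text
t: 11.98
eef_pos: [610.4, 115.3, 41.2]
tcp_rot: [3.089, 0.007, 1.562]
ft_force: [0.6, -0.1, -2.9]
opening: 0.463
```

Request:
{"op": "arm_command", "data": {
  "deltas": [
    [[1,0,0,-0.02,0],[1,0,0,-0.01,0],[1,0,0,0,0]]
  ]
}}

```text
t: 12.23
eef_pos: [610.6, 115.5, 41.3]
tcp_rot: [3.087, 0.007, 1.563]
ft_force: [0.0, -0.5, -3.9]
opening: 0.46
```

Request:
{"op": "arm_command", "data": {
  "deltas": [
    [[1,0,0,-0.04,0],[1,0,0,-0.02,0]]
  ]
}}

```text
t: 12.4
eef_pos: [611.9, 115.8, 39.8]
tcp_rot: [3.083, 0.006, 1.564]
ft_force: [-9.2, -2.4, 20.1]
opening: 0.469
```

Request:
{"op": "arm_command", "data": {
  "deltas": [
    [[0.8,-0.01,0,0.01,0],[0,0,0,0,0],[0,0,0,0,0],[0,0,0,0,0],[0,0,0,0,0],[0,0,0,0,0],[0,0,0,0,0],[0,0,0,0.2,0],[0,0,0,0.35,0],[0,0,0,0.35,0],[0,0,0,0,0]]
  ]
}}

```text
t: 13.32
eef_pos: [610.6, 115.8, 132.0]
tcp_rot: [3.085, 0.007, 1.564]
ft_force: [1.1, -0.2, 0.2]
opening: 0.993
```

Request:
{"op": "arm_command", "data": {
  "deltas": [
    [[0,-0.35,-0.06,0,-0.12],[0,-0.35,-0.06,0,-0.12],[0,-0.35,-0.06,0,-0.1],[0,-0.3,-0.06,-0.1,0],[0,-0.2,0,-0.15,0],[0,0,0,-0.1,0],[0,0,0,0,0],[0,0,0,0,0]]
  ]
}}

```text
t: 13.98
eef_pos: [449.1, 90.9, 97.4]
tcp_rot: [3.079, 0.005, 1.283]
ft_force: [0.3, -0.6, -0.2]
opening: 1.004
```

```bash
python3 - <<'E'
from m import *
s=cam('scene'); save(s,'a5s.png')
cv2.imwrite('pics/a5z.png',cv2.resize(cv2.imread('pics/a5s.png')[160:380,280:460],None,fx=2.7,fy=2.7))
print(env.state()['eef_pos'],env.state()['tcp_rot'])
E
```

```text
[449.49150138  90.89077723  97.50385063] [3.07819942 0.00474353 1.28303612]
```

View pics/a5z.png

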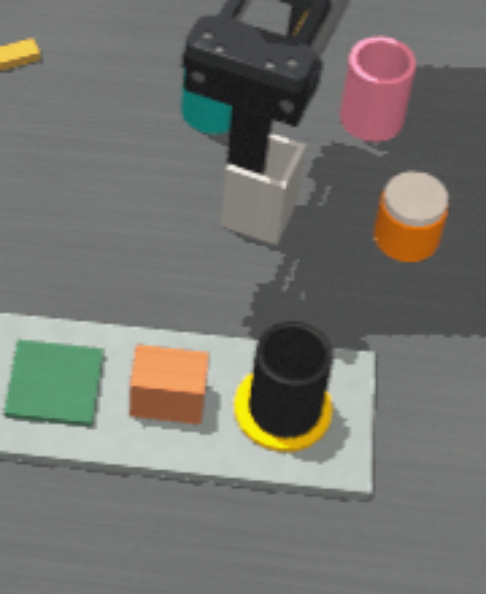

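The pipe stands upright and roughly centred on the yellow seat at about (386,307). The gripper is over the tube, turned to its sides. Descending.

Request:
{"op": "arm_command", "data": {
  "deltas": [
    [[0,0,-0.01,-0.25,0.02],[0,-0.02,0,-0.25,0],[0,-0.02,0,-0.2,0],[0,0,0,-0.1,0],[0,0,0,0,0]]
  ]
}}

```text
t: 14.45
eef_pos: [451.8, 90.3, 17.2]
tcp_rot: [3.068, 0.001, 1.3]
ft_force: [-1.1, 0.3, 0.0]
opening: 1.003
```

The tool has slowly picked up a lean of about 0.07 rad, because each row starts from the measured pose. I'll raise it, turn it about 150° so the lean points inward, and let the same drift cancel it before gripping.

Request:
{"op": "arm_command", "data": {
  "deltas": [
    [[0,0,0,0.3,0],[0,0,0,0.35,0],[0,0,0,0.35,0],[0,0,0,0.35,0.15],[0,0,0,0.2,0.15],[0,0,0,0,0.15],[0,0,0,0,0.15],[0,0,0,0,0.15],[0,0,0,0,0.15],[0,0,0,0,0.15],[0,0,0,0,0.15],[0,0,0,0,0.15]]
  ]
}}

```text
t: 15.45
eef_pos: [457.8, 91.9, 193.1]
tcp_rot: [3.052, 0.009, 2.408]
ft_force: [-0.6, -0.6, 0.7]
opening: 0.996
```

Request:
{"op": "arm_command", "data": {
  "deltas": [
    [[0,0,0,0,0.15],[0,0,0,0,0.15],[0,0,0,0,0.15],[0,0,0,0,0.15],[0,0,0,0,0.15],[0,0,0,0,0.15],[0,0,0,0,0.15],[0,0,0,0,0.15],[0,0,0,0,0.15],[0,0,0,0,0.15],[0,0,0,0,0.15],[0,0,0,0,0.1]]
  ]
}}

```text
t: 16.45
eef_pos: [463.6, 92.9, 209.0]
tcp_rot: [3.047, 0.028, -2.423]
ft_force: [0.6, 0.3, 0.2]
opening: 0.997
```

Request:
{"op": "arm_command", "data": {
  "deltas": [
    [[0,0,0,-0.35,0.05],[0,0,0,-0.35,0.05],[0,0,0,-0.2,0],[0,0,0,0.35,0],[0,0,0,0.35,0],[0,0,0,0.2,0],[0,0,0,-0.35,0],[0,0,0,-0.35,0],[0,0,0,-0.2,0],[0,0,0,0.35,0],[0,0,0,0.35,0],[0,0,0,0.2,0]]
  ]
}}

```text
t: 17.45
eef_pos: [470.4, 94.0, 214.6]
tcp_rot: [3.047, 0.034, -2.33]
ft_force: [-0.0, -0.8, 1.3]
opening: 1.001
```

Request:
{"op": "arm_command", "data": {
  "deltas": [
    [[0,0,0,0,0],[0,0,0,0,0],[0,0,0,0,0],[0,0,0,0,0],[0,0,0,0,0],[0,0,0,0,0],[0,0,0,0,0],[0,0,0,0,0]]
  ]
}}

```text
t: 18.12
eef_pos: [471.7, 94.4, 218.3]
tcp_rot: [3.051, 0.039, -2.328]
ft_force: [0.6, 0.3, -0.2]
opening: 0.998
```

Request:
{"op": "arm_command", "data": {
  "deltas": [
    [[0,0.35,0,0,0],[0,0.35,0,0,0],[0,0.35,0,0,0],[0,0.35,0,0,0],[0,0.35,0,0,0],[0,0.35,0,0,0]]
  ]
}}

```text
t: 18.62
eef_pos: [683.5, 94.8, 217.2]
tcp_rot: [3.046, 0.035, -2.327]
ft_force: [0.8, -0.7, 0.9]
opening: 1.002
```

Request:
{"op": "arm_command", "data": {
  "deltas": [
    [[0,-0.35,0,0,0],[0,-0.35,0,0,0],[0,-0.35,0,0,0],[0,-0.35,0,0,0],[0,-0.35,0,0,0],[0,-0.35,0,0,0]]
  ]
}}

```text
t: 19.12
eef_pos: [484.2, 93.4, 202.7]
tcp_rot: [3.043, 0.031, -2.33]
ft_force: [0.3, 0.4, -0.5]
opening: 1.001
```

Request:
{"op": "arm_command", "data": {
  "deltas": [
    [[0,0,0,0,-0.155],[0,0,0,0,-0.155],[0,0,0,0,-0.155],[0,0,0,0,-0.155],[0,0,0,0,-0.155],[0,0,0,0,-0.155],[0,0,0,0,-0.155],[0,0,0,0,-0.155],[0,0,0,0,-0.155],[0,0,0,0,-0.155],[0,0,0,0,-0.155],[0,0,0,0,-0.155]]
  ]
}}

```text
t: 20.12
eef_pos: [475.4, 93.5, 200.4]
tcp_rot: [3.039, 0.024, 2.456]
ft_force: [-0.1, -0.2, 0.3]
opening: 0.999
```

Request:
{"op": "arm_command", "data": {
  "deltas": [
    [[0,0,0,0,-0.155],[0,0,0,0,-0.155],[0,0,0,0,-0.155],[0,0,0,0,-0.155],[0,0,0,0,-0.155],[0,0,0,0,-0.155],[0,0,0,0,-0.155],[0,0,0,0,-0.155],[0,0,0,0,-0.155],[0,0,0,0,-0.155],[0,0,0,0,-0.155],[0,0,0,0,-0.155]]
  ]
}}

```text
t: 21.12
eef_pos: [473.8, 93.4, 197.4]
tcp_rot: [3.043, 0.024, 0.956]
ft_force: [-0.2, -1.2, 0.5]
opening: 0.997
```

```bash
cat > st.py <<'E'
from h import *
s=env.state(); r,p,y=s['tcp_rot']; y0=y
l=np.array([np.sin(p)*np.cos(r),-np.sin(r)]); c,n=np.cos(y),np.sin(y)
L=np.array([c*l[0]-n*l[1],n*l[0]+c*l[1]])
print('t',s['t'],'pos',np.round(s['eef_pos'],1),'yaw',round(np.degrees(y),1),'lean',np.round(L,4),'q1',s['joints'][0].round(2),'q6',s['joints'][5].round(2),'op',round(s['opening'],3))
E
python3 st.py
```

```text
t 21.1167 pos [473.8  93.4 197.4] yaw 54.8 lean [ 0.067  -0.0762] q1 0.1 q6 0.79 op 0.997
```

Request:
{"op": "arm_command", "data": {
  "deltas": [
    [[0,0,0,0,-0.155],[0,0,0,0,-0.155],[0,0,0,0,-0.155],[0,0,0,0,-0.155],[0,0,0,0,-0.155],[0,0,0,0,-0.155],[0,0,0,0,-0.155],[0,0,0,0,-0.155],[0,0,0,0,-0.155],[0,0,0,0,-0.155],[0,0,0,0,-0.155],[0,0,0,0,-0.155]]
  ]
}}

```text
t: 22.12
eef_pos: [472.7, 94.0, 194.0]
tcp_rot: [3.042, 0.03, -0.544]
ft_force: [-1.1, 0.5, 0.9]
opening: 1.002
```

```bash
python3 st.py
```

```text
t 22.1167 pos [472.7  94.  194. ] yaw -31.1 lean [-0.0773 -0.07  ] q1 0.09 q6 2.25 op 1.002
```

Request:
{"op": "arm_command", "data": {
  "deltas": [
    [[0,0,0,0,-0.1],[0,0,0,0,0],[0,0,0,0,0],[0,0,0,0,0],[0,0,0,0,0],[0,0,0,0,0],[0,0,0,0,0],[0,0,0,0,0],[0,0,0,0,0],[0,0,0,0,0],[0,0,0,0,0],[0,0,0,0,0]]
  ]
}}

```text
t: 23.12
eef_pos: [472.3, 94.1, 192.9]
tcp_rot: [3.04, 0.032, -0.621]
ft_force: [0.4, 0.3, -0.2]
opening: 0.999
```

```bash
python3 st.py
```

```text
t 23.1167 pos [472.3  94.1 192.9] yaw -35.6 lean [-0.0847 -0.0639] q1 0.09 q6 2.32 op 0.999
```

Request:
{"op": "arm_command", "data": {
  "deltas": [
    [[0,0.3,0,0.15,0.155],[0,0.3,0,0.15,0.155],[0,0.3,0,0.15,0.155],[0,0.3,0,0.15,0.155],[0,0.3,0,0.15,0.155],[0,0.3,0,0.15,0.155],[0,0.3,0,0,0.155],[0,0.3,0,0,0.155],[0,0.3,0,0,0.155],[0,0.3,0,0,0.155],[0,0.3,0,0,0.155],[0,0,0,0,0.155]]
  ]
}}

```text
t: 24.12
eef_pos: [813.6, 93.9, 286.4]
tcp_rot: [3.034, 0.036, 0.876]
ft_force: [-0.7, -0.3, -1.9]
opening: 0.999
```

```bash
python3 st.py
```

```text
t 24.1167 pos [813.6  93.9 286.4] yaw 50.2 lean [ 0.06   -0.0963] q1 0.07 q6 0.77 op 0.999
```

Request:
{"op": "arm_command", "data": {
  "deltas": [
    [[0,0,0,0,0.155],[0,0,0,0,0.155],[0,0,0,0,0.155],[0,0,0,0,0.155],[0,0,0,0,0.155],[0,0,0,0,0.1],[0,0,0,0,0]]
  ]
}}

```text
t: 24.7
eef_pos: [815.4, 93.4, 280.3]
tcp_rot: [3.039, 0.039, 1.591]
ft_force: [0.9, 0.2, 0.6]
opening: 0.998
```

```bash
python3 st.py
```

```text
t 24.7 pos [815.4  93.4 280.3] yaw 91.1 lean [ 0.1032 -0.0362] q1 0.05 q6 0.03 op 0.998
```

Request:
{"op": "arm_command", "data": {
  "deltas": [
    [[0,0,0,0,0],[0,0,0,0,0],[0,0,0,0,0],[0,0,0,0,0],[0,0,0,0,0],[0,0,0,0,0]]
  ]
}}

```text
t: 25.2
eef_pos: [815.3, 93.6, 279.5]
tcp_rot: [3.04, 0.038, 1.58]
ft_force: [0.1, 0.5, 0.7]
opening: 1.002
```

```bash
python3 st.py
```

```text
t 25.2 pos [815.3  93.6 279.5] yaw 90.5 lean [ 0.1017 -0.0373] q1 0.05 q6 0.04 op 1.002
```

Request:
{"op": "arm_command", "data": {
  "deltas": [
    [[1,-0.28,-0.24,0,-0.155],[1,-0.28,-0.24,0,-0.155],[1,-0.28,-0.24,0,-0.155],[1,-0.28,-0.24,0,-0.155],[1,-0.28,-0.24,0,-0.155],[1,-0.28,-0.24,0,-0.155],[1,-0.28,-0.24,-0.1,-0.155],[1,-0.28,-0.24,-0.1,-0.155],[1,-0.28,-0.24,-0.1,-0.155],[1,-0.28,-0.24,-0.1,-0.155],[1,-0.28,-0.24,-0.1,-0.155],[1,-0.28,-0.24,-0.1,-0.155]]
  ]
}}

```text
t: 26.2
eef_pos: [466.4, -198.3, 217.5]
tcp_rot: [3.034, 0.031, 0.084]
ft_force: [0.5, -0.9, 0.6]
opening: 0.216
```

```bash
python3 st.py
```

```text
t 26.2 pos [ 466.4 -198.3  217.5] yaw 4.8 lean [-0.0221 -0.1094] q1 -0.47 q6 1.09 op 0.216
```

Request:
{"op": "arm_command", "data": {
  "deltas": [
    [[1,-0.2,-0.2,0,-0.155],[1,-0.2,-0.2,0,-0.155],[1,-0.15,-0.1,-0.1,-0.155],[1,0,0,-0.2,-0.155],[1,0,0,-0.2,-0.155],[1,0,0,-0.2,-0.155],[1,0,0,0,-0.155],[1,0,0,0,-0.155],[1,0,0,0,-0.155],[1,0,0,0,-0.155],[1,0,0,0,-0.155],[1,0,0,0,0]]
  ]
}}

```text
t: 27.2
eef_pos: [403.2, -255.1, 145.7]
tcp_rot: [3.031, 0.027, -1.297]
ft_force: [-0.5, 0.2, 0.4]
opening: 0.008
```

```bash
python3 st.py
```

```text
t 27.2 pos [ 403.2 -255.1  145.7] yaw -74.3 lean [-0.1138 -0.0043] q1 -0.66 q6 2.27 op 0.008
```

Request:
{"op": "arm_command", "data": {
  "deltas": [
    [[1,0,0,-0.2,-0.1],[1,0,0,-0.2,-0.1],[1,0,0,-0.2,-0.1],[1,0,0,-0.2,0],[1,0,0,-0.2,0],[1,0,0,-0.1,0],[1,0,0,0,0]]
  ]
}}

```text
t: 27.78
eef_pos: [405.0, -256.3, 33.7]
tcp_rot: [3.037, 0.02, -1.518]
ft_force: [-0.6, -0.1, 1.0]
opening: 0.004
```

```bash
python3 st.py
```

```text
t 27.7833 pos [ 405.  -256.3   33.7] yaw -87.0 lean [-0.1051  0.0147] q1 -0.67 q6 2.49 op 0.004
```

Request:
{"op": "arm_command", "data": {
  "deltas": [
    [[1,0,0,-0.02,0],[1,0,0,-0.02,0],[1,0,0,-0.02,0],[1,0,0,0,0],[1,0,0,0,0],[1,0,0,0,0]]
  ]
}}

```text
t: 28.28
eef_pos: [406.2, -257.0, 29.9]
tcp_rot: [3.04, 0.018, -1.51]
ft_force: [-0.1, -0.4, -0.7]
opening: 0.007
```

```bash
python3 st.py
```

```text
t 28.2833 pos [ 406.2 -257.    29.9] yaw -86.5 lean [-0.1019  0.0114] q1 -0.67 q6 2.49 op 0.007
```

Request:
{"op": "arm_command", "data": {
  "deltas": [
    [[1,0,0,0.3,0],[1,0,0,0.3,0],[1,0,0,-0.08,0],[1,0,0,-0.08,0],[1,0,0,-0.08,0],[1,0,0,-0.08,0],[1,0,0,-0.08,0],[1,0,0,-0.08,0],[1,0,0,-0.08,0],[1,0,0,-0.06,0],[1,0,0,-0.04,0],[1,0,0,0,0]]
  ]
}}

```text
t: 29.28
eef_pos: [404.8, -255.9, 17.8]
tcp_rot: [3.037, 0.021, -1.509]
ft_force: [0.3, 0.3, -0.5]
opening: 0.006
```

```bash
python3 st.py
```

```text
t 29.2833 pos [ 404.8 -255.9   17.8] yaw -86.5 lean [-0.1056  0.0146] q1 -0.67 q6 2.49 op 0.006
```

Request:
{"op": "arm_command", "data": {
  "deltas": [
    [[1,0,0,-0.01,0],[1,0,0,-0.01,0],[1,0,0,0,0],[1,0,0,0,0],[1,0,0,0,0],[1,0,0,0,0],[1,0,0,0,0],[1,0,0,0,0],[1,0,0,0,0],[1,0,0,0,0],[1,0,0,0,0],[1,0,0,0,0]]
  ]
}}

```text
t: 30.28
eef_pos: [405.5, -256.4, 16.8]
tcp_rot: [3.039, 0.019, -1.509]
ft_force: [0.2, -0.6, 0.1]
opening: 0.003
```

```bash
python3 st.py
```

```text
t 30.2833 pos [ 405.5 -256.4   16.8] yaw -86.4 lean [-0.1037  0.0129] q1 -0.67 q6 2.49 op 0.003
```

Holding and cycling barely change the lean. Physics suggests another way. With closed fingertips pushed gently against the fixed plate's near edge, the tip stays behind while the wrist goes on, and the lean shrinks row by row. I'll go there at yaw 90°.

Request:
{"op": "arm_command", "data": {
  "deltas": [
    [[1,0,0,0.3,0],[1,0,0,0.35,0],[1,0,0,0.35,0],[1,0,0,0.1,0.155],[1,0.08,0.15,0,0.155],[1,0.08,0.15,0,0.155],[1,0.08,0.15,0,0.155],[1,0.08,0.15,0,0.155],[1,0.08,0.15,0,0.155],[1,0.08,0.15,0,0.155],[1,0.08,0.15,0,0.155],[1,0.08,0.15,0,0.155]]
  ]
}}

```text
t: 31.28
eef_pos: [470.0, -133.2, 132.5]
tcp_rot: [3.036, 0.017, -0.387]
ft_force: [0.3, -0.9, -0.0]
opening: 0.002
```

Request:
{"op": "arm_command", "data": {
  "deltas": [
    [[1,0.08,0.15,0,0.155],[1,0.08,0.15,0,0.155],[1,0.08,0.15,0,0.155],[1,0,0.15,0,0.155],[1,0,0.1,0,0.155],[1,0,0,0,0.155],[1,0,0,0,0.155],[1,0,0,0,0.155],[1,0,0,0,0.155],[1,0,0,0,0.155],[1,0,0,0,0.155],[1,0,0,0,0.155]]
  ]
}}

```text
t: 32.28
eef_pos: [495.4, -54.7, 132.2]
tcp_rot: [3.035, 0.018, 1.114]
ft_force: [0.4, -0.4, 0.2]
opening: 0.004
```

```bash
python3 st.py
```

```text
t 32.2833 pos [495.4 -54.7 132.2] yaw 63.8 lean [ 0.087  -0.0632] q1 -0.22 q6 0.29 op 0.004
```

Request:
{"op": "arm_command", "data": {
  "deltas": [
    [[1,0,-0.05,0,0.15],[1,0,-0.03,-0.2,0.15],[1,0,0,-0.3,0.15],[1,0,0,-0.3,0.13],[1,0,0,-0.25,0],[1,0,0,-0.1,0],[1,0,0,0,0],[1,0,0,0,0]]
  ]
}}

```text
t: 32.95
eef_pos: [495.6, -63.7, 14.4]
tcp_rot: [3.03, 0.02, 1.601]
ft_force: [0.2, -0.6, -0.1]
opening: 0.005
```

```bash
python3 st.py
```

```text
t 32.95 pos [495.6 -63.7  14.4] yaw 91.7 lean [ 0.112  -0.0161] q1 -0.27 q6 -0.34 op 0.005
```

Request:
{"op": "arm_command", "data": {
  "deltas": [
    [[1,0.2,0,-0.07,0],[1,0.15,0,-0.03,0],[1,0.05,0,0,0],[1,0.03,0,0,0],[1,0.03,0,0,0]]
  ]
}}

```text
t: 33.37
eef_pos: [543.5, -63.6, 8.2]
tcp_rot: [3.027, 0.02, 1.6]
ft_force: [-0.6, -1.0, 0.0]
opening: 0.005
```

```bash
python3 st.py
```

```text
t 33.3667 pos [543.5 -63.6   8.2] yaw 91.7 lean [ 0.1147 -0.0169] q1 -0.24 q6 -0.3 op 0.005
```

Request:
{"op": "arm_command", "data": {
  "deltas": [
    [[1,0,0,-0.06,0],[1,0.03,0,0,0],[1,0.03,0,0,0],[1,0.03,0,0,0]]
  ]
}}

```text
t: 33.7
eef_pos: [552.0, -63.5, 3.2]
tcp_rot: [3.026, 0.021, 1.6]
ft_force: [-0.3, 1.0, 0.3]
opening: 0.003
```

```bash
python3 st.py
```

```text
t 33.7 pos [552.  -63.5   3.2] yaw 91.7 lean [ 0.1155 -0.0171] q1 -0.24 q6 -0.3 op 0.003
```

Request:
{"op": "arm_command", "data": {
  "deltas": [
    [[1,0.03,0,0,0],[1,0.03,0,0,0],[1,0.03,0,0,0],[1,0.03,0,0,0]]
  ]
}}

```text
t: 34.03
eef_pos: [556.0, -62.2, 2.1]
tcp_rot: [3.047, 0.016, 1.6]
ft_force: [-14.8, -1.8, 9.2]
opening: 0.006
```

```bash
python3 st.py
```

```text
t 34.0333 pos [556.  -62.2   2.1] yaw 91.7 lean [ 0.0953 -0.0129] q1 -0.23 q6 -0.29 op 0.006
```

This works: lean 0.115→0.095 at 15 N. Continuing gently.

Request:
{"op": "arm_command", "data": {
  "deltas": [
    [[1,0.03,0,0.01,0],[1,0.03,0,0.01,0],[1,0.03,0,0,0],[1,0.03,0,0,0],[1,0.03,0,0,0],[1,0.03,0,0,0]]
  ]
}}

```text
t: 34.53
eef_pos: [555.9, -61.1, 1.1]
tcp_rot: [3.09, 0.007, 1.6]
ft_force: [-15.9, -6.8, 17.5]
opening: 0.004
```

```bash
python3 st.py
```

```text
t 34.5333 pos [555.9 -61.1   1.1] yaw 91.7 lean [ 0.0521 -0.0054] q1 -0.23 q6 -0.27 op 0.004
```

Request:
{"op": "arm_command", "data": {
  "deltas": [
    [[1,0.03,0,0.02,0],[1,0.03,0,0.02,0],[1,0.03,0,0.01,0],[1,0.03,0,0.01,0],[1,0.03,0,0.01,0],[1,0.03,0,0.01,0],[1,0.03,0,0.01,0],[1,0.03,0,0.01,0]]
  ]
}}

```text
t: 35.2
eef_pos: [555.6, -60.3, 3.6]
tcp_rot: [-3.133, -0.004, 1.6]
ft_force: [-11.0, -5.1, -1.4]
opening: 0.004
```

```bash
python3 st.py
```

```text
t 35.2 pos [555.6 -60.3   3.6] yaw 91.7 lean [-0.0085  0.0038] q1 -0.23 q6 -0.26 op 0.004
```

Request:
{"op": "arm_command", "data": {
  "deltas": [
    [[1,0.03,0,0.01,0],[1,0.03,0,0.01,0],[0.5,-0.1,0,0,0],[0,-0.1,0,0.2,0],[0,-0.1,0,0.3,0],[0,-0.2,0.2,0.3,-0.1],[0,-0.2,0.3,0.25,-0.14],[0,-0.2,0.35,0,-0.14],[0,-0.05,0.35,0,0],[0,0,0.3,0,0],[0,0,0,0,0],[0,0,0,0,0]]
  ]
}}

```text
t: 36.2
eef_pos: [455.4, 93.4, 111.9]
tcp_rot: [-3.115, -0.011, 1.282]
ft_force: [-0.1, 0.1, -0.4]
opening: 0.647
```

```bash
python3 - <<'E'
from m import *
exec(open('st.py').read())
c=cam('top');save(c,'a6.png'); s=cam('scene'); save(s,'a6s.png')
E
```

```text
t 36.2 pos [455.4  93.4 111.9] yaw 73.4 lean [-0.022  0.018] q1 0.05 q6 0.31 op 0.647
```

View pics/a6s.png

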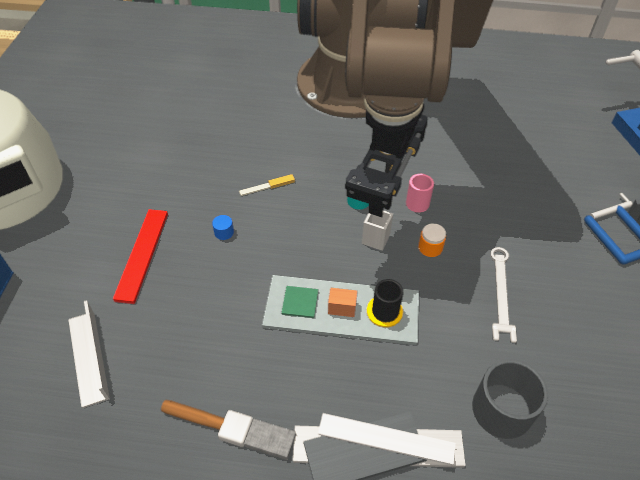

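The picture shows everything in place: copper at (343,302), pipe on yellow at (387,302), tube at (377,232) under the gripper. Lean is now about −0.02. Going down on the tube.

Request:
{"op": "arm_command", "data": {
  "deltas": [
    [[0,0,-0.04,0,0.02],[0,0,0,0,0],[0,0,0,-0.1,0],[0,0,0,-0.25,0],[0,-0.02,0,-0.25,0],[0,-0.02,0,-0.2,0],[0,0,0,-0.1,0],[0,0,0,0,0]]
  ]
}}

```text
t: 36.97
eef_pos: [454.4, 80.0, 18.1]
tcp_rot: [-3.118, -0.011, 1.288]
ft_force: [-0.5, 0.3, 0.4]
opening: 1.003
```

```bash
python3 st.py
```

```text
t 36.9667 pos [454.4  80.   18.1] yaw 73.8 lean [-0.0195  0.0174] q1 0.02 q6 0.27 op 1.003
```

Request:
{"op": "arm_command", "data": {
  "deltas": [
    [[0,0,0.08,0,0],[0,0,0.01,0,0],[0,0,0,0,0]]
  ]
}}

```text
t: 37.22
eef_pos: [454.9, 88.0, 18.4]
tcp_rot: [-3.117, -0.011, 1.285]
ft_force: [0.3, -0.1, -0.4]
opening: 1.001
```

```bash
python3 st.py
```

```text
t 37.2167 pos [454.9  88.   18.4] yaw 73.6 lean [-0.0205  0.0175] q1 0.04 q6 0.29 op 1.001
```

Request:
{"op": "arm_command", "data": {
  "deltas": [
    [[1,0,0.015,0,0.01],[1,0,0,0,0],[1,0,0,0,0],[1,0,0,0,0],[1,0,0,0,0],[1,0,0,0,0],[1,0,0,0,0],[1,0,0,0,0],[1,0,0,0,0],[1,0,0,0,0]]
  ]
}}

```text
t: 38.05
eef_pos: [455.6, 90.0, 21.2]
tcp_rot: [-3.121, -0.012, 1.294]
ft_force: [1.2, 0.2, 0.8]
opening: 0.422
```

```bash
python3 st.py
```

```text
t 38.05 pos [455.6  90.   21.2] yaw 74.2 lean [-0.0169  0.0175] q1 0.04 q6 0.28 op 0.422
```

Request:
{"op": "arm_command", "data": {
  "deltas": [
    [[1,0,0,0.25,0],[1,0,0,0.3,0],[1,0.05,-0.2,0.15,0.12],[1,0.2,-0.2,0,0.12],[1,0.3,-0.2,0,0.11],[1,0.3,-0.2,0,0],[1,0.3,-0.2,0,0],[1,0.25,-0.1,0,0],[1,0.1,0,0,0],[1,0,0,0,0],[1,0,0,0,0]]
  ]
}}

```text
t: 38.97
eef_pos: [609.2, -26.9, 92.4]
tcp_rot: [-3.117, -0.008, 1.584]
ft_force: [0.6, -0.1, -2.4]
opening: 0.421
```

```bash
python3 - <<'E'
from h import *
exec(open('st.py').read())
s=cam('scene'); save(s,'a7s.png')
cv2.imwrite('pics/a7z.png',cv2.resize(cv2.imread('pics/a7s.png')[220:380,240:440],None,fx=3.5,fy=3.5))
E
```

```text
t 38.9667 pos [609.2 -26.9  92.4] yaw 90.7 lean [-0.025  0.008] q1 -0.15 q6 -0.17 op 0.421
```

View pics/a7z.png

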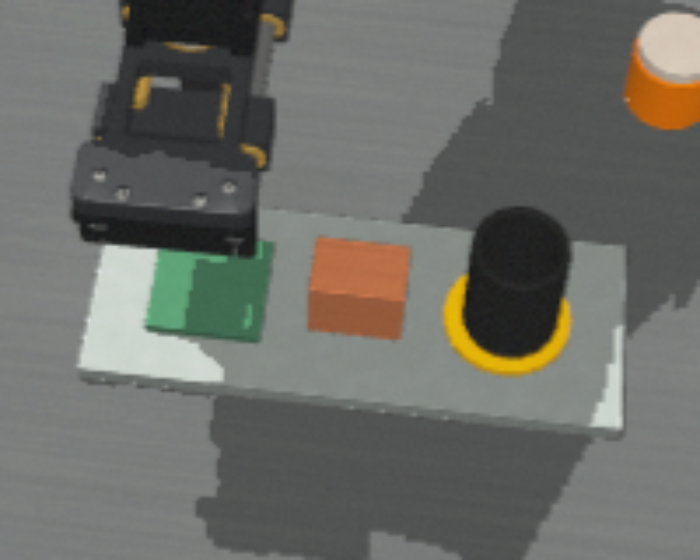

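Request:
{"op": "arm_command", "data": {
  "deltas": [
    [[1,0,0.02,-0.2,0],[1,0,0,-0.15,0],[1,0,0,-0.1,0],[1,0,0,0,0]]
  ]
}}

```text
t: 39.35
eef_pos: [605.3, -22.6, 46.6]
tcp_rot: [-3.115, -0.009, 1.586]
ft_force: [-0.2, 0.7, -2.4]
opening: 0.421
```

```bash
python3 st.py
```

```text
t 39.35 pos [605.3 -22.6  46.6] yaw 90.9 lean [-0.0263  0.0083] q1 -0.15 q6 -0.17 op 0.421
```

Request:
{"op": "arm_command", "data": {
  "deltas": [
    [[1,0.045,-0.02,-0.05,-0.02],[1,0,0,-0.03,0],[1,0,0,0,0]]
  ]
}}

```text
t: 39.6
eef_pos: [609.5, -24.1, 38.9]
tcp_rot: [-3.115, -0.009, 1.569]
ft_force: [-0.7, -0.9, -2.7]
opening: 0.421
```

```bash
python3 st.py
```

```text
t 39.6 pos [609.5 -24.1  38.9] yaw 89.9 lean [-0.0265  0.0087] q1 -0.15 q6 -0.15 op 0.421
```

Request:
{"op": "arm_command", "data": {
  "deltas": [
    [[1,0,-0.01,-0.03,0],[1,0,0,0,0]]
  ]
}}

```text
t: 39.77
eef_pos: [610.2, -25.0, 37.7]
tcp_rot: [-3.117, -0.009, 1.569]
ft_force: [0.3, 0.4, -2.6]
opening: 0.418
```

Request:
{"op": "arm_command", "data": {
  "deltas": [
    [[0.8,0,0,0,0],[0,0,0,0,0],[0,0,0,0,0],[0,0,0,0,0],[0,0,0,0,0],[0,0,0,0,0],[0,0,0,0,0],[0,0,0,0.2,0],[0,0,0,0.35,0],[0,0,0,0.35,0],[0,0,0,0.2,0],[0,0,0,0,0]]
  ]
}}

```text
t: 40.77
eef_pos: [609.6, -25.3, 151.7]
tcp_rot: [-3.116, -0.009, 1.569]
ft_force: [0.5, 0.5, -1.1]
opening: 0.994
```

```bash
python3 st.py
```

```text
t 40.7667 pos [609.6 -25.3 151.7] yaw 89.9 lean [-0.0256  0.0087] q1 -0.15 q6 -0.15 op 0.994
```

Request:
{"op": "arm_command", "data": {
  "deltas": [
    [[0,-0.06,-0.28,0,-0.155],[0,-0.06,-0.28,0,-0.155],[0,-0.06,-0.28,0,-0.155],[0,-0.06,-0.28,0,-0.155],[0,-0.06,-0.28,0,-0.155],[0,-0.06,-0.28,0,-0.155],[0,-0.06,-0.28,0,-0.155],[0,-0.06,-0.28,0,-0.155],[0,-0.06,-0.28,0,-0.155],[0,-0.06,-0.28,0,-0.155],[0,-0.03,-0.1,0,-0.155],[0,0,0,0,-0.155]]
  ]
}}

```text
t: 41.77
eef_pos: [540.1, -326.3, 143.1]
tcp_rot: [-3.113, -0.005, 0.072]
ft_force: [0.3, 1.0, -0.1]
opening: 0.999
```

```bash
python3 - <<'E'
from m import *
exec(open('st.py').read())
s=cam('scene'); save(s,'a8s.png'); c=cam('top'); save(c,'a8.png')
cv2.imwrite('pics/a8z.png',np.hstack([cv2.resize(cv2.imread('pics/a8s.png')[230:370,230:430],(400,280)),cv2.resize(cv2.imread('pics/a8.png')[120:260,180:380],(400,280))]))
E
```

```text
t 41.7667 pos [ 540.1 -326.3  143.1] yaw 4.1 lean [0.0033 0.029 ] q1 -0.66 q6 0.82 op 0.999
```

View pics/a8z.png

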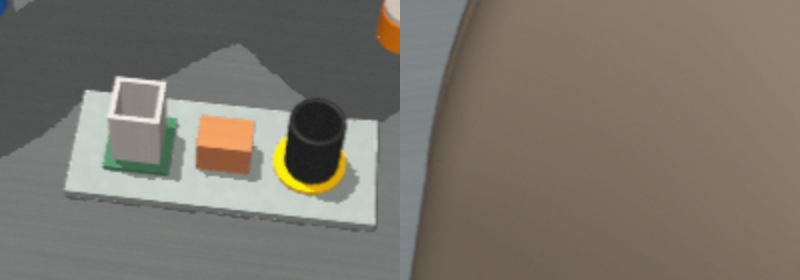

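View pics/a8s.png

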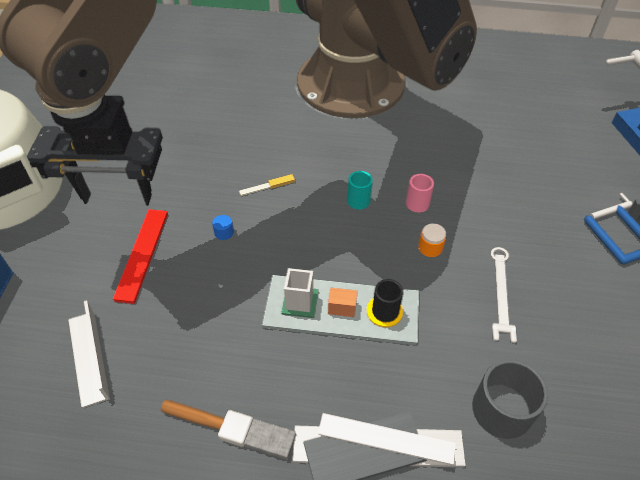

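```bash
python3 - <<'E'
from m import *
c=cam('top');s=cam('scene')
for u,v in((612,240),(625,205),(625,285)): print('helmet top',[onz(c,u,v,z)[:2].round() for z in(0,80,150)])
for u,v in((60,180),(40,215)): print('helmet sc',[onz(s,u,v,z)[:2].round() for z in(0,80)])
h=cv2.cvtColor(s['frame'],cv2.COLOR_RGB2HSV)
m=np.zeros((480,640),np.uint8);m[262:300,278:320]=cv2.inRange(h[262:300,278:320],(0,0,190),(180,40,255))
for b in blobs(m,20)[:2]:
    print('tube top',cv2.minAreaRect(world(s,b,76)))
E
```

```text
helmet top [array([ 462., -539.]), array([ 450., -486.]), array([ 439., -439.])]
helmet top [array([ 524., -582.]), array([ 505., -525.]), array([ 489., -475.])]
helmet top [array([ 380., -543.]), array([ 375., -489.]), array([ 372., -443.])]
helmet sc [array([ 384., -537.]), array([ 454., -480.])]
helmet sc [array([ 476., -538.]), array([ 537., -481.])]
tube top ((615.142333984375, -30.002351760864258), (58.28361892700195, 53.562950134277344), 7.794053554534912)
tube top ((614.94921875, 4.050507545471191), (20.591045379638672, 7.842453956604004), 7.377476215362549)
```

```bash
python3 - <<'E'
from m import *
s=cam('scene')
P=[onz(s,u,v,76)[:2] for u,v in((289,269),(313.5,271),(310,292),(284.5,289))]
print(np.round(P,1),np.mean(P,0))
# pipe rim: crop (293..346, 99..139)/2+230
print('pipe',onz(s,230+319.5/2-.25,230+119/2-.25,76))
cv2.imwrite('pics/a8p.png',cv2.resize(cv2.cvtColor(s['frame'][260:340,270:420],cv2.COLOR_RGB2BGR),None,fx=5,fy=5,interpolation=2))
E
```

```text
[[589.5 -43.4]
 [588.3  -4.2]
 [628.3  -4.3]
 [628.  -44.2]] [608.53079396 -24.03764242]
pipe [607.09514426 117.40486701  76.        ]
```

View pics/a8p.png

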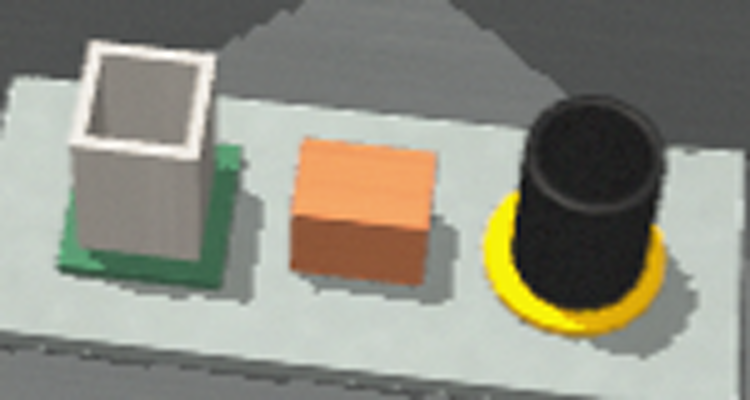

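The posts check out from the scene view: tube within about 1 mm and pipe within about 2.5 mm of their seats, both upright. Now down on the bar.

Request:
{"op": "arm_command", "data": {
  "deltas": [
    [[0,0.05,0.09,-0.2,-0.08],[0,0,0,-0.3,0],[0,0,0,-0.3,0],[0,0,0,-0.2,0],[0,0,0,0,0],[0,0,0,0,0]]
  ]
}}

```text
t: 42.52
eef_pos: [549.0, -309.8, 42.4]
tcp_rot: [-3.116, -0.01, 0.045]
ft_force: [0.3, 0.5, 0.6]
opening: 1.005
```

```bash
python3 st.py
```

```text
t 42.5167 pos [ 549.  -309.8   42.4] yaw 2.6 lean [0.0087 0.0259] q1 -0.63 q6 0.87 op 1.005
```

Request:
{"op": "arm_command", "data": {
  "deltas": [
    [[0,-0.03,-0.06,-0.2,-0.05],[0,0,0,-0.15,0],[0,0,0,-0.02,0],[0,0,0,0,0]]
  ]
}}

```text
t: 42.85
eef_pos: [548.9, -315.9, 9.8]
tcp_rot: [-3.12, -0.015, 0.013]
ft_force: [-0.1, 0.6, -0.1]
opening: 0.999
```

```bash
python3 st.py
```

```text
t 42.85 pos [ 548.9 -315.9    9.8] yaw 0.7 lean [0.0149 0.0218] q1 -0.64 q6 0.89 op 0.999
```

Request:
{"op": "arm_command", "data": {
  "deltas": [
    [[0,-0.03,-0.01,-0.06,0],[0,-0.01,0,-0.02,0],[0,0,0,0,0]]
  ]
}}

```text
t: 43.1
eef_pos: [546.1, -317.4, 4.9]
tcp_rot: [-3.123, -0.019, 0.016]
ft_force: [0.1, -0.0, 0.2]
opening: 0.996
```

```bash
python3 st.py
```

```text
t 43.1 pos [ 546.1 -317.4    4.9] yaw 0.9 lean [0.0185 0.0191] q1 -0.64 q6 0.88 op 0.996
```

Request:
{"op": "arm_command", "data": {
  "deltas": [
    [[1,0,0,-0.04,-0.01],[1,0,0,-0.005,0],[1,0,0,-0.005,0],[1,0,0,-0.005,0],[1,0,0,-0.005,0],[1,0,0,-0.005,0]]
  ]
}}

```text
t: 43.6
eef_pos: [547.6, -319.4, 0.9]
tcp_rot: [-3.127, -0.024, 0.008]
ft_force: [-0.7, -2.4, 4.0]
opening: 0.637
```

```bash
python3 st.py
```

```text
t 43.6 pos [ 547.6 -319.4    0.9] yaw 0.5 lean [0.0235 0.0143] q1 -0.64 q6 0.89 op 0.637
```

Request:
{"op": "arm_command", "data": {
  "deltas": [
    [[1,-0.02,0.02,0.01,0],[1,0,0,0,0],[1,0,0,0,0],[1,0,0,0,0],[1,0,0,0,0],[1,0,0,0,0],[1,0,0,0,0]]
  ]
}}

```text
t: 44.18
eef_pos: [545.0, -316.6, 1.5]
tcp_rot: [-3.126, -0.022, 0.008]
ft_force: [-1.0, -1.4, 1.2]
opening: 0.377
```

```bash
python3 st.py
```

```text
t 44.1833 pos [ 545.  -316.6    1.5] yaw 0.4 lean [0.0223 0.0156] q1 -0.64 q6 0.89 op 0.377
```

Request:
{"op": "arm_command", "data": {
  "deltas": [
    [[1,0,0,0.2,0],[1,0,0,0.3,0],[1,0,0,0.35,0],[1,0,0,0.35,0],[1,0,0,0.1,0],[1,0,0,0,0]]
  ]
}}

```text
t: 44.68
eef_pos: [540.5, -312.4, 129.5]
tcp_rot: [-3.115, -0.01, 0.007]
ft_force: [0.8, 0.4, -5.7]
opening: 0.375
```

```bash
python3 - <<'E'
from m import *
exec(open('st.py').read())
s=cam('scene'); save(s,'a9s.png')
cv2.imwrite('pics/a9z.png',cv2.resize(cv2.imread('pics/a9s.png')[100:340,0:300],None,fx=2,fy=2))
E
```

```text
t 44.6833 pos [ 540.5 -312.4  129.5] yaw 0.4 lean [0.0093 0.0263] q1 -0.64 q6 0.9 op 0.375
```

View pics/a9z.png

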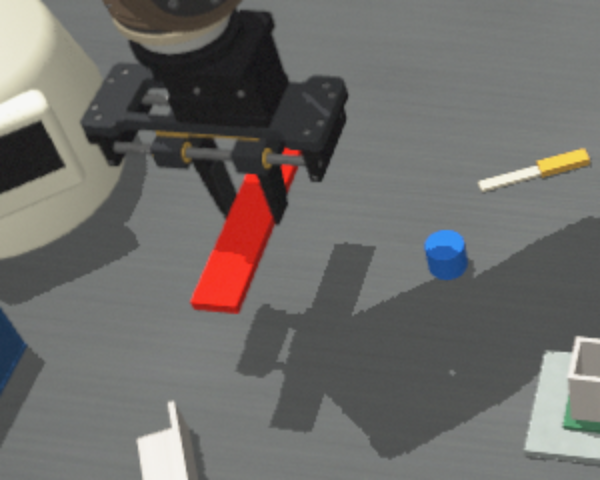

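The bar is held and hangs level, with its near end at about (108,253) in the full image. Carrying it over and turning it 90°.

Request:
{"op": "arm_command", "data": {
  "deltas": [
    [[1,0.06,0.28,0,0.15],[1,0.06,0.28,0,0.15],[1,0.06,0.28,0,0.15],[1,0.06,0.28,0,0.15],[1,0.06,0.28,0,0.15],[1,0.06,0.28,0,0.15],[1,0.06,0.28,0,0.15],[1,0.06,0.28,0,0.15],[1,0.06,0.28,0,0.15],[1,0.06,0.28,0,0.15],[1,0.04,0.28,0,0.15],[1,0,0.28,0,0.15]]
  ]
}}

```text
t: 45.73
eef_pos: [593.8, 36.4, 96.9]
tcp_rot: [-3.079, 0.006, 1.476]
ft_force: [1.1, -0.8, -5.0]
opening: 0.376
```

```bash
python3 st.py
```

```text
t 45.7333 pos [593.8  36.4  96.9] yaw 84.6 lean [-0.0625  0.0004] q1 -0.05 q6 0.05 op 0.376
```

Request:
{"op": "arm_command", "data": {
  "deltas": [
    [[1,0.1,0.06,0.05,0.12],[1,0.06,0.02,0,0],[1,0,0,0,0],[1,0,0,0,0]]
  ]
}}

```text
t: 46.07
eef_pos: [605.9, 51.1, 92.0]
tcp_rot: [-3.065, 0.004, 1.582]
ft_force: [-0.5, -0.4, -4.9]
opening: 0.376
```

```bash
python3 - <<'E'
from m import *
exec(open('st.py').read())
s=cam('scene'); save(s,'b1s.png')
cv2.imwrite('pics/b1z.png',cv2.resize(cv2.imread('pics/b1s.png')[200:360,240:440],None,fx=3.5,fy=3.5))
E
```

```text
t 46.0667 pos [605.9  51.1  92. ] yaw 90.6 lean [-0.0764 -0.0047] q1 -0.02 q6 -0.03 op 0.376
```

View pics/b1z.png

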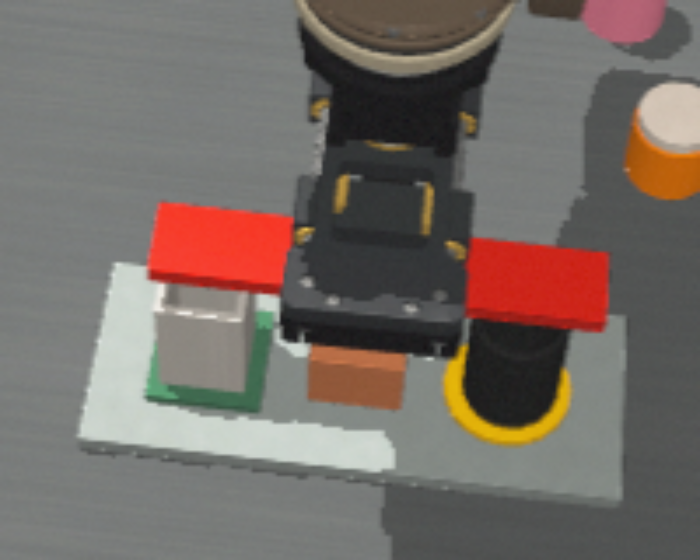

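Request:
{"op": "arm_command", "data": {
  "deltas": [
    [[1,0.04,-0.05,0,-0.01],[1,0.01,-0.01,-0.05,0],[1,0,0,0,0]]
  ]
}}

```text
t: 46.37
eef_pos: [610.2, 41.5, 85.3]
tcp_rot: [-3.063, 0.004, 1.565]
ft_force: [-0.6, 0.1, -5.1]
opening: 0.378
```

```bash
python3 st.py
```

```text
t 46.3667 pos [610.2  41.5  85.3] yaw 89.7 lean [-0.0788 -0.0036] q1 -0.04 q6 -0.03 op 0.378
```

Request:
{"op": "arm_command", "data": {
  "deltas": [
    [[1,0,0.035,-0.04,0],[1,0,0,-0.01,0],[1,0,0,0,0]]
  ]
}}

```text
t: 46.62
eef_pos: [610.3, 43.7, 79.7]
tcp_rot: [-3.063, 0.004, 1.561]
ft_force: [-0.7, -0.2, -2.7]
opening: 0.373
```

```bash
python3 st.py
```

```text
t 46.6167 pos [610.3  43.7  79.7] yaw 89.4 lean [-0.0783 -0.0029] q1 -0.03 q6 -0.02 op 0.373
```

Request:
{"op": "arm_command", "data": {
  "deltas": [
    [[1,0,0,-0.015,0],[0.8,0,0,0,0],[0,0,0,0,0],[0,0,0,0,0],[0,0,0,0,0],[0,0,0,0,0],[0,0,0,0,0],[0,0,0,0,0]]
  ]
}}

```text
t: 47.28
eef_pos: [611.7, 43.8, 80.8]
tcp_rot: [-3.068, 0.004, 1.561]
ft_force: [-0.2, -0.1, 0.3]
opening: 0.737
```

```bash
python3 st.py
```

```text
t 47.2833 pos [611.7  43.8  80.8] yaw 89.5 lean [-0.0733 -0.0035] q1 -0.03 q6 -0.02 op 0.737
```

Request:
{"op": "arm_command", "data": {
  "deltas": [
    [[0,0,0,0.2,0],[0,0,0,0.3,0],[0,0,0,0.3,0],[0,0,0,0.2,0],[0,-0.1,-0.3,0,0],[0,-0.2,-0.3,0,0],[0,-0.2,-0.35,0,0],[0,-0.2,-0.35,0,0],[0,-0.2,-0.35,0,0],[0,-0.2,-0.35,0,0],[0,-0.15,-0.3,0,0],[0,0,0,0,0]]
  ]
}}

```text
t: 48.28
eef_pos: [480.2, -192.2, 186.2]
tcp_rot: [-3.071, 0.006, 1.568]
ft_force: [-0.0, -0.6, 0.2]
opening: 1.002
```

```bash
python3 - <<'E'
from m import *
exec(open('st.py').read())
s=cam('scene'); save(s,'b2s.png'); c=cam('top');save(c,'b2.png')
cv2.imwrite('pics/b2z.png',np.hstack([cv2.resize(cv2.imread('pics/b2s.png')[180:360,200:440],(480,360)),cv2.resize(cv2.imread('pics/b2.png')[100:280,180:340],(320,360))]))
for n,c,lo in(('top',c,(0,130,100)),('sc',s,(0,170,150))):
    h=cv2.cvtColor(c['frame'],cv2.COLOR_RGB2HSV); m=cv2.inRange(h,lo,(4,255,255)); 
    for b in blobs(m,200)[:1]:
        r=cv2.minAreaRect(world(c,b,86)); print(n,r)
E
```

```text
t 48.2833 pos [ 480.2 -192.2  186.2] yaw 89.9 lean [-0.0702 -0.0058] q1 -0.49 q6 -0.46 op 1.002
top ((610.7432861328125, 43.998008728027344), (198.6192169189453, 38.95620346069336), 89.66398620605469)
sc ((611.480712890625, 43.82146453857422), (199.02540588378906, 41.44016647338867), 89.34854888916016)
```

View pics/b2z.png

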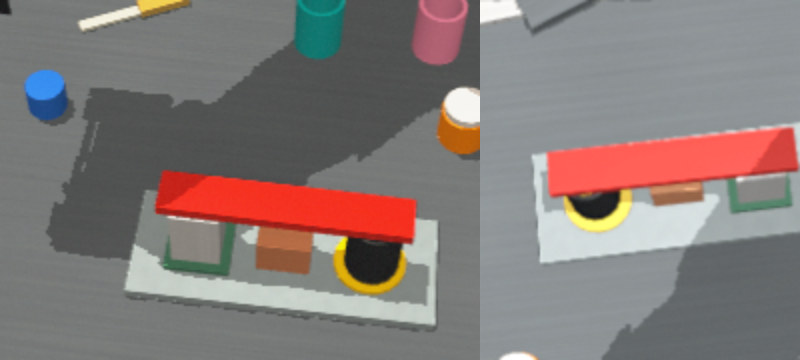

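```bash
python3 - <<'E'
from m import *
s=cam('scene');c=cam('top')
print(onz(s,221.9,222.0,30))
h=cv2.cvtColor(s['frame'],cv2.COLOR_RGB2HSV)[205:250,205:245]
h0=cv2.imread('pics/a8s.png')[205:250,205:245]; h0=cv2.cvtColor(h0,cv2.COLOR_BGR2HSV)
m=cv2.inRange(h0,(100,120,190),(118,255,255)); b=blobs(m,30)[0]; b=b+np.array([[205,205]])
print(cv2.minAreaRect(world(s,b.astype(np.float32),30)))
E
```

```text
[ 471.28628395 -185.72556099   30.        ]
((466.4615783691406, -185.7518310546875), (32.630069732666016, 25.655054092407227), 75.06708526611328)
```

Request:
{"op": "arm_command", "data": {
  "deltas": [
    [[0,-0.05,0.05,-0.1,0],[0,0,0,-0.3,0],[0,0,0,-0.35,0],[0,0,0,-0.35,0],[0,0,0,-0.15,0],[0,0,0,0,0]]
  ]
}}

```text
t: 48.98
eef_pos: [482.8, -175.0, 58.3]
tcp_rot: [-3.079, 0.008, 1.584]
ft_force: [-0.4, -0.3, 0.3]
opening: 1.001
```

```bash
python3 st.py
```

```text
t 48.9833 pos [ 482.8 -175.    58.3] yaw 90.7 lean [-0.0624 -0.0087] q1 -0.46 q6 -0.43 op 1.001
```

Request:
{"op": "arm_command", "data": {
  "deltas": [
    [[0,-0.07,-0.11,0,-0.01],[0,0,0,-0.2,0],[0,0,0,-0.2,0],[0,0,0,-0.06,0],[0,0,0,0,0]]
  ]
}}

```text
t: 49.4
eef_pos: [478.5, -185.5, 14.6]
tcp_rot: [-3.083, 0.01, 1.581]
ft_force: [0.4, -0.8, -0.6]
opening: 1.0
```

```bash
python3 st.py
```

```text
t 49.4 pos [ 478.5 -185.5   14.6] yaw 90.6 lean [-0.0583 -0.0107] q1 -0.48 q6 -0.43 op 1.0
```

Request:
{"op": "arm_command", "data": {
  "deltas": [
    [[0,-0.04,-0.01,-0.06,0],[0,0,0,-0.01,0],[1,0,0,0,0],[1,0,0,0,0],[1,0,0,0,0],[1,0,0,0,0],[1,0,0,0,0],[1,0,0,0,0],[1,0,0,0,0],[1,0,0,0,0],[1,0,0,0,0],[1,0,0,0,0]]
  ]
}}

```text
t: 50.4
eef_pos: [475.7, -187.5, 12.5]
tcp_rot: [-3.088, 0.013, 1.582]
ft_force: [-2.2, 0.4, 4.3]
opening: 0.374
```

```bash
python3 st.py
```

```text
t 50.4 pos [ 475.7 -187.5   12.5] yaw 90.6 lean [-0.0535 -0.0137] q1 -0.48 q6 -0.44 op 0.374
```

Request:
{"op": "arm_command", "data": {
  "deltas": [
    [[1,0,0,0.25,0],[1,0,0,0.35,0],[1,0,0,0.35,0],[1,0.05,0.1,0.35,0],[1,0.2,0.3,0.1,0],[1,0.2,0.33,0,0],[1,0.2,0.33,0,0],[1,0.2,0.33,0,0],[1,0.2,0.33,0,0],[1,0.2,0.33,0,0],[1,0.1,0.2,0,0],[1,0,0,0,0]]
  ]
}}

```text
t: 51.4
eef_pos: [612.9, 49.4, 157.1]
tcp_rot: [-3.086, 0.009, 1.576]
ft_force: [-0.1, -1.1, -2.6]
opening: 0.373
```

```bash
python3 st.py
```

```text
t 51.4 pos [612.9  49.4 157.1] yaw 90.3 lean [-0.0551 -0.0089] q1 -0.02 q6 -0.02 op 0.373
```

Request:
{"op": "arm_command", "data": {
  "deltas": [
    [[1,-0.02,-0.05,-0.2,0],[1,0,0,-0.2,0],[1,0,0,-0.07,0],[1,0,0,0,0]]
  ]
}}

```text
t: 51.73
eef_pos: [610.4, 46.2, 107.4]
tcp_rot: [-3.086, 0.009, 1.58]
ft_force: [0.2, 0.3, -2.9]
opening: 0.373
```

```bash
python3 - <<'E'
from m import *
exec(open('st.py').read())
s=cam('scene'); save(s,'b3s.png')
cv2.imwrite('pics/b3z.png',cv2.resize(cv2.imread('pics/b3s.png')[200:360,240:440],None,fx=3.5,fy=3.5))
E
```

```text
t 51.7333 pos [610.4  46.2 107.4] yaw 90.5 lean [-0.0559 -0.0091] q1 -0.03 q6 -0.03 op 0.373
```

View pics/b3z.png

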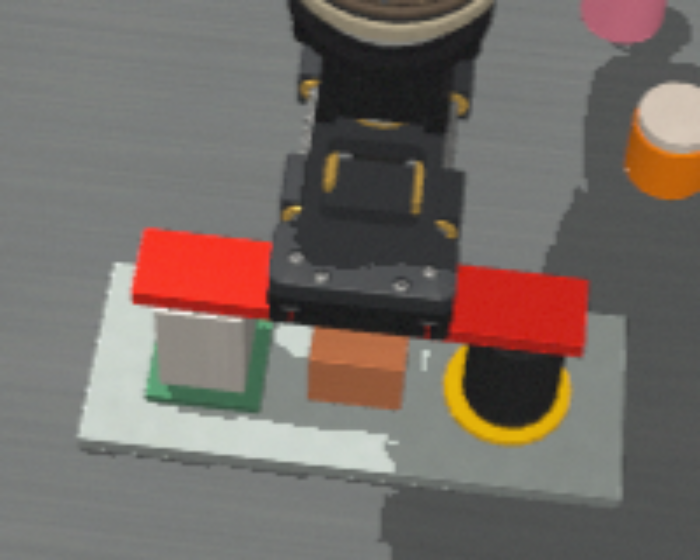

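Bar undisturbed, gripper over its middle. Shifting −3 mm in y and easing down.

Request:
{"op": "arm_command", "data": {
  "deltas": [
    [[1,0,-0.03,-0.05,0],[1,0,0,-0.02,0],[1,0,0,0,0]]
  ]
}}

```text
t: 52.03
eef_pos: [611.2, 41.9, 102.3]
tcp_rot: [-3.088, 0.009, 1.579]
ft_force: [-0.7, 0.2, -2.2]
opening: 0.374
```

```bash
python3 st.py
```

```text
t 52.0333 pos [611.2  41.9 102.3] yaw 90.5 lean [-0.0534 -0.0092] q1 -0.03 q6 -0.03 op 0.374
```

Request:
{"op": "arm_command", "data": {
  "deltas": [
    [[1,0,0.015,-0.035,0],[1,0,0,0,0]]
  ]
}}

```text
t: 52.2
eef_pos: [611.6, 43.0, 99.6]
tcp_rot: [-3.09, 0.009, 1.578]
ft_force: [-0.8, 0.3, -3.7]
opening: 0.373
```

```bash
python3 st.py
```

```text
t 52.2 pos [611.6  43.   99.6] yaw 90.4 lean [-0.0518 -0.0091] q1 -0.03 q6 -0.03 op 0.373
```

Request:
{"op": "arm_command", "data": {
  "deltas": [
    [[1,0,0,-0.02,0],[1,0,0,0,0]]
  ]
}}

```text
t: 52.37
eef_pos: [612.3, 43.1, 98.8]
tcp_rot: [-3.092, 0.009, 1.578]
ft_force: [-0.1, -0.1, -2.6]
opening: 0.376
```

```bash
python3 st.py
```

```text
t 52.3667 pos [612.3  43.1  98.8] yaw 90.4 lean [-0.0496 -0.0091] q1 -0.03 q6 -0.03 op 0.376
```

Request:
{"op": "arm_command", "data": {
  "deltas": [
    [[1,-0.01,0,-0.02,0],[0.8,0,0,0,0],[0,0,0,0,0],[0,0,0,0,0],[0,0,0,0,0],[0,0,0,0,0],[0,0,0,0,0],[0,0,0,0,0]]
  ]
}}

```text
t: 53.03
eef_pos: [613.0, 43.3, 99.3]
tcp_rot: [-3.098, 0.009, 1.578]
ft_force: [-0.5, -0.5, -1.7]
opening: 0.74
```

Request:
{"op": "arm_command", "data": {
  "deltas": [
    [[0,0,0,0.2,0],[0,0,0,0.3,0],[0,0,0,0.3,0],[0,0,0,0.2,0],[0,-0.1,-0.3,0,0],[0,-0.2,-0.3,0,0],[0,-0.2,-0.35,0,0],[0,-0.2,-0.35,0,0],[0,-0.2,-0.35,0,0],[0,-0.2,-0.35,0,0],[0,-0.1,-0.3,0,0],[0,0,0,0,0]]
  ]
}}

```text
t: 54.03
eef_pos: [486.1, -192.9, 203.3]
tcp_rot: [-3.098, 0.01, 1.585]
ft_force: [-0.3, -0.1, -0.5]
opening: 0.997
```

```bash
python3 - <<'E'
from m import *
exec(open('st.py').read())
s=cam('scene'); save(s,'b4s.png'); c=cam('top');save(c,'b4.png')
cv2.imwrite('pics/b4z.png',np.hstack([cv2.resize(cv2.imread('pics/b4s.png')[200:360,240:440],(450,360)),cv2.resize(cv2.imread('pics/b4.png')[120:270,190:335],(348,360))]))
for n,c,lo in(('top',c,(0,130,100)),('sc',s,(0,170,150))):
    h=cv2.cvtColor(c['frame'],cv2.COLOR_RGB2HSV)
    m=cv2.inRange(h,lo,(4,255,255)); cs=np.vstack(blobs(m,60)[:2]) ; print(n,'bar',cv2.minAreaRect(world(c,cs,86)))
    m=cv2.inRange(h,(100,120,195),(118,255,255)); m[:, :220]=0;m[:,440:]=0;m[330:]=0;m[:120]=0
    for b in blobs(m,60)[:2]: print(n,'boss',cv2.minAreaRect(world(c,b,116)))
E
```

```text
t 54.0333 pos [ 486.1 -192.9  203.3] yaw 90.8 lean [-0.0435 -0.0108] q1 -0.49 q6 -0.48 op 0.997
top bar ((611.1447143554688, 44.00588607788086), (198.66302490234375, 38.71552276611328), 89.85424041748047)
top boss ((614.7805786132812, 44.07161331176758), (32.376556396484375, 34.67485046386719), 84.83467102050781)
sc bar ((611.4398193359375, 43.82272720336914), (199.0351104736328, 41.254432678222656), 89.42096710205078)
sc boss ((611.8568115234375, 45.334327697753906), (33.187042236328125, 33.167076110839844), 6.5446648597717285)
```

View pics/b4z.png

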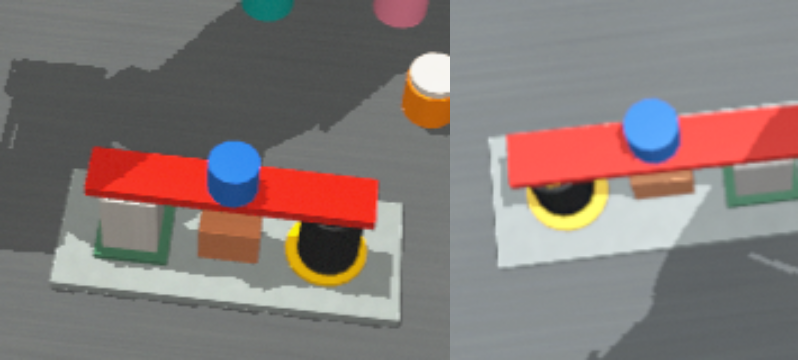

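Both views show the boss upright at mid-bar, 2–4 mm off, with the bar level and in line with the posts. The robot is clear, so I'll hand in after one comparison of wrench and tin with the start picture.

```bash
python3 - <<'E'
from m import *
a=cv2.imread('pics/scene0.png').astype(int);b=cv2.imread('pics/b4s.png').astype(int)
for n,(x0,x1,y0,y1) in dict(wrench=(480,525,240,345),tin=(415,450,220,260)).items(): print(n,np.abs(a-b)[y0:y1,x0:x1].mean())
print(np.abs(env.state()['qvel']).max()); print(env.job_done())
E
```

```text
wrench 14.35026455026455
tin 13.441428571428572
0.04912846677721603
the job is handed in; nothing more can be done
None
```

```bash
python3 - <<'E'
import cv2,numpy as np
a=cv2.imread('pics/scene0.png');b=cv2.imread('pics/b4s.png')
for n,(x0,x1,y0,y1) in dict(wrench=(480,525,240,345),tin=(415,450,220,260)).items():
    t=a[y0:y1,x0:x1]; r=cv2.matchTemplate(b[y0-10:y1+10,x0-10:x1+10],t,cv2.TM_CCOEFF_NORMED); print(n,cv2.minMaxLoc(r)[1],cv2.minMaxLoc(r)[3])
E
```

```text
wrench 0.959897518157959 (10, 10)
tin 0.9748913645744324 (10, 10)
```

The portal frame is assembled and the job is handed in at about 54 s of the 128 s allowed. The hand-in gives no verdict, so this rests on my own camera checks.

**Placement, from my last looks:**

| Part | Offset from its target | Limit |
|---|---|---|
| Copper block | about 1 mm from the plate centre | 12 mm |
| Black pipe on yellow seat | about 2.5 mm | 10 mm |
| Square tube on green seat | about 1 mm, square to within about 1° | 10 mm, 14° |
| Red bar on both posts | about 2 mm from the plate centre and within 1° of the plate's length, looks level | 15 mm, 8° |
| Blue boss on the bar | 1.5–4 mm from the bar's middle, looks upright | 12 mm |

The pipe and tube were measured before the bar was laid on them. The last pictures show both still standing under it.

**What disagreed or went wrong:**
- **Cameras:** the two views differ by 2–4 mm in x, so the offsets are good to about that.
- **Gripper lean:** the tool slowly picked up a lean of about 0.1 rad. I took it out by pushing the closed fingertips against the edge of the fixed base plate, with readings of up to about 25 N. Some parts were let go 2–3° off level and settled flat.
- **Wrench and tin:** a plain picture difference between start and end was not zero. A match of the wrench and the tin against the start picture gave zero pixels of shift, so I put the difference down to shadows. I ran that match only after handing in.

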